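# Pack the flow-sensor heads for reprocessing

## Task

Pack the used flow-sensor heads for the collection: lift the top tray off the pile and seat it down flat in the white docking base, then lay every head that is on the bench flat on that tray's floor. Then lift the next tray off the pile and stack it squarely on the loaded one as its cover, and slide the dock's bolt over the cover's tongue until it is fully home in its keeper. Leave the bottom tray and the other things on the bench where they are.

Things in the scene. Friction and masses are not known exactly. Their poses are not given: they have to be found in the camera images.
- tray_a: TOP tray of the pile of three alike: aluminium, 190 x 160 mm, 56 mm high, 4 mm walls; inside floor 182 x 152 mm, 10 mm above the origin. A square grey lifting post (20 x 20 mm) stands in its middle, its top 46 mm above the origin, 10 mm below the rim. About 0.35 kg. Origin: centre of the underside; x along the length, z up; half a turn makes no difference.
- tray_b: MIDDLE tray of the pile, just like the top one, origin likewise. At the middle of each short end of a tray a tongue 30 mm wide, 6 mm thick sticks out 24 mm at rim height. The foot under a tray (174 x 144 mm, 6 mm deep) drops into the mouth of the tray below with 4 mm play on each side, so stacked trays stand 50 mm apart.
- tray_c: BOTTOM tray of the pile, the same again, origin likewise; it stands on a black rubber mat 8 mm thick and stays there
- head1: flow-sensor head: a white tube 72 mm long, 26 mm in diameter, lying through a grey square housing 30 x 30 mm in section and 36 mm long at its middle. Origin: the middle of the housing, 15 mm above what it rests on; x along the tube. Mass about 70 g. Any side of the housing may be down. Two to four heads are there, at most; the others are absent (None).
- head2: flow-sensor head: a white tube 72 mm long, 26 mm in diameter, lying through a grey square housing 30 x 30 mm in section and 36 mm long at its middle. Origin: the middle of the housing, 15 mm above what it rests on; x along the tube. Mass about 70 g. Any side of the housing may be down. Two to four heads are there, at most; the others are absent (None).
- head3: flow-sensor head: a white tube 72 mm long, 26 mm in diameter, lying through a grey square housing 30 x 30 mm in section and 36 mm long at its middle. Origin: the middle of the housing, 15 mm above what it rests on; x along the tube. Mass about 70 g. Any side of the housing may be down. Two to four heads are there, at most; the others are absent (None).
- head4: flow-sensor head: a white tube 72 mm long, 26 mm in diameter, lying through a grey square housing 30 x 30 mm in section and 36 mm long at its middle. Origin: the middle of the housing, 15 mm above what it rests on; x along the tube. Mass about 70 g. Any side of the housing may be down. Two to four heads are there, at most; the others are absent (None).
- dock: fixed white docking base, plate 12 mm thick with 14 mm lips round a seat for one tray (4 mm play each side). Origin: centre of the seat, on the table; x along the tray's length, z up. At its -x end stand two grey brackets 120 mm high: the bolt's slotted barrel (y -102 to -27 mm) and its keeper, a closed bridge 139 mm high (y 25 to 42 mm). Tray tongues come between them.
- dock_seat (a point): point on the dock: centre of the top of its plate, where the origin of a docked tray comes (12 mm above the table); axes as the dock's
- bolt (a joint): travel of the steel bolt along the dock's +y: 0 drawn right back, 0.064 m fully home in the keeper. Friction about 3 N; it stays where it is left. It passes 3 mm above the tongue of a second tray stacked on a docked one.
- bolt_knob (a point): point on the bolt's upright round knob (14 mm in diameter): on its axis, 12 mm below its top, 157 mm above the table; the knob stands free from 133 to 169 mm above the table. It moves with the bolt.
- oximeter: bystander: white finger oximeter 60 x 34 x 26 mm lying among the heads; origin under its middle
- wipes: bystander: white tub 90 mm in diameter, 190 mm high, at the left; origin under its middle
- sanitiser: bystander: clear bottle 60 mm in diameter, 160 mm high, at the left; origin under its middle
- meter: bystander: hand-held white lung meter 130 mm long with an upright mouthpiece tube 110 mm high, at the right; origin under its middle
- marker: bystander: blue marker pen 130 mm long, 13 mm thick, lying near the robot; origin under its middle
- cup: bystander: paper cup 70 mm in diameter, 80 mm high, at the back; origin under its middle

How it is judged:
By the outcome, as a careful person would: the job done as asked, in the order asked, and still so for the second after the job is handed in, with the robot touching nothing.
Of head1, head2, head3, head4 only 2 to 4 are there at a start; the rules pass over those that are not, and their reading is None.
At some moment in a run one of head1, head2, head3, head4 may be knocked a few centimetres aside while the robot is not near it.
It also fails if it takes over 210 s, if anything falls off the work surface, if the arm or the gripper's body presses on something with over 40 N, if the wrist force passes 120 N, or if a joint passes its speed limit or range.

## Robot

A 7-joint arm with a two-finger parallel gripper is mounted at the origin on the work surface. World frame = base frame: x ahead of the robot, y to its left, z up, the work surface at z = 0. Lengths are in m, angles in rad, forces in N, time in s.
With the tool pointing down it reaches from about 0.4 to 0.85 m from the base axis. Payload 10.4 kg.
Tool frame: the origin (TCP) lies between the finger pads; the fingertips stand 19 mm ahead of it and the grasp point (between the pads) is the TCP (manip.tips_ahead is the distance from the TCP to the fingertips, in m); z points along the fingers, y is the line along which they close (so a half turn about z gives the same grasp; the last joint's range is limited). The gripper opens to 85 mm and grips with 20 to 120 N. Pads are 22 mm wide; open, the fingers measure 114 mm over their backs; the gripper's body (76 mm by 85 mm) begins 54 mm behind the grasp point. The pads swing forward as they close: fully open they stand 13 mm farther back than shut.
Start: joints at [-1.348, 0.332, -0.065, 1.46, 0.022, 1.35, -0.088], TCP at [0.152, 0.606, 0.25] pointing down, gripper open.
Joint ranges: [-2.6, 2.6], [-0.5, 2.12], [-1.47, 1.34], [0.16, 2.42], [-1.27, 4.41], [0.06, 2.06], [-2.6, 2.6]. Speed limits (rad/s): [2.22, 2.22, 2.79, 2.79, 3.14, 3.14, 3.14].

## Interface

Orientations are given as a unit quaternion [x, y, z, w].
In Python, from workcell import manip, viewer gives the robot as it stands.
- The arm moves only by the tool arm_command, never from a script. Its argument "series" is text: rows parted by semicolons, each of 5 numbers parted by spaces: the closure, from 0 (fully open) to 1 (shut), then the shift along the tool's x, y, z normalised to -1 to 1, where 1 is 0.4 m, then the turn about the tool's z normalised to -1 to 1, where 1 is 180 degrees. In form: jaw tx ty tz spin; .... A call has exactly 10 rows; each row shifts and turns the commanded pose from where the row before left it, along the tool's axes as they then stand; what a row does not reach is not made up. A row lasts 1/8 s, in which the tool goes at most 62.5 mm and 10.7 degrees, less where a joint would pass 70% of its speed; a pose out of reach is approached as far as the arm can. A call with a number of a shift or a turn outside -1 to 1 is refused whole. A call with a gripper value outside its range is refused whole. The fingers move at their own pace and stop on an object; "newtons" is the grip in N (left out, the last holds). Time passes only in rows, so rows that do not move let the fingers close, or fill a call up. It gives the time, the measured TCP pose, the force, the opening and the grip force at its end, in the units of the state.
- manip.get_obs(): the state, without advancing time (a new reading comes with each control period).
- viewer.camera(name): name is "scene" or "top" or "wrist"; returns a dict with "pixels" (420x560x3 uint8, red, green, blue), "intrinsics" (3x3 intrinsics, pixels), "extrinsics" (4x4, takes a point from world to camera coordinates). Camera axes: x right, y up, looking along -z (the intrinsics and any distortion apply to the point x, -y, -z); pixel columns grow to the right and rows downward; lengths in m; the calibration is good to about 2 mm. A picture is of the moment at which its call begins. There is no depth.
- manip.hand_in(): hands the job in; it is judged then, once.
The state is a dict: "clock": time; "joint_pos": joint angles; "joint_velocities": joint speeds; "tau": joint torques, N m; "position": TCP position; "ee_rot": TCP orientation; "ft_force": force on the tool from outside, world axes, zero at the start; "torque": the same for the moment, N m; "grip_width": opening from 0.0 (shut) to 1.0 (fully open); "grasp_force": force on a finger pad.
Only numpy, scipy, OpenCV 4.12 (cv2) and the standard library are available. Lean on these libraries where they do the work, as an engineer would, in place of code of your own. Each camera call takes 0.05 s, during which the arm holds its last target. There are 200 camera calls.

## Working session

There is one attempt and no reset: what is moved stays moved. The work goes in short steps, Python scripts to look and compute and a tool call to move; the robot and the scene stay as the last step left them, time stands still between calls to the robot, and variables do not carry over. Pictures are saved under pics/ and viewed, at most 14 in all, crops included, and the job is handed in when it is done.

Besides the shell and the picture viewer there is one more tool, called after "Call:" as name(argument=value, ...) on one line, values as JSON. arm_command: Moves the arm, as the interface text tells. Scaled input: -1 to 1 covers 0.4 m each way for a shift and 180 degrees each way for a turn. Its arguments: {"type":"object","properties":{"series":{"type":"string"},"newtons":{"type":"number"}},"required":["series"]}

```bash
ls; mkdir -p pics
cat > h.py <<'E'
import numpy as np, cv2
from workcell import manip, viewer
def snap(name, fn):
    c=viewer.camera(name); p=np.array(c["pixels"]); cv2.imwrite(fn+".png",p[:,:,::-1])
    np.savez(fn+".npz",K=c["intrinsics"],E=c["extrinsics"]); return c
def ray(fn,u,v):
    d=np.load(fn+".npz");K=d["K"];E=d["E"]
    r=np.linalg.inv(K)@[u,v,1.]; r=np.array([r[0],-r[1],-r[2]])
    R=E[:3,:3]; return -R.T@E[:3,3], R.T@r
def onz(fn,u,v,z):
    o,d=ray(fn,u,v); return o+d*(z-o[2])/d[2]
def tri(obs):
    A=np.zeros((3,3));b=np.zeros(3)
    for f,u,v in obs:
        o,d=ray(f,u,v); d/=np.linalg.norm(d);P=np.eye(3)-np.outer(d,d);A+=P;b+=P@o
    x=np.linalg.solve(A,b); return x
def proj(fn,p):
    d=np.load(fn+".npz");c=d["E"][:3,:3]@np.array(p)+d["E"][:3,3];q=d["K"]@[c[0],-c[1],-c[2]];return q[:2]/q[2]
E
python3 - <<'E'
from h import *
for n in("scene","top","wrist"):
    c=snap(n,"pics/"+n+"0"); print(n,c.keys(),c["intrinsics"],c["extrinsics"])
o=manip.get_obs();print(o)
for n in("scene","top"):
    im=cv2.imread(f"pics/{n}0.png");cv2.imwrite(f"pics/{n}0b.png",cv2.resize(im,(800,600),interpolation=cv2.INTER_CUBIC))
E
```

```text
pics
scene dict_keys(['pixels', 'intrinsics', 'extrinsics']) [[421.33444923   0.         277.60006061]
 [  0.         421.33444923 220.15419265]
 [  0.           0.           1.        ]] [[-0.0871539   0.996135    0.01092091  0.05427795]
 [-0.57729905 -0.05943721  0.81436664  0.25193132]
 [ 0.81186822  0.0646706   0.58024798 -1.72080154]
 [ 0.          0.          0.          1.        ]]
top dict_keys(['pixels', 'intrinsics', 'extrinsics']) [[528.08363171   0.         280.45993212]
 [  0.         528.08363171 208.59011626]
 [  0.           0.           1.        ]] [[ 3.78352328e-04 -9.99979414e-01  6.40538221e-03  1.88892607e-02]
 [ 9.97719201e-01  8.09845190e-04  6.74962277e-02 -6.09515967e-01]
 [-6.75000256e-02  6.36523547e-03  9.97698968e-01 -1.55324345e+00]
 [ 0.00000000e+00  0.00000000e+00  0.00000000e+00  1.00000000e+00]]
wrist dict_keys(['pixels', 'intrinsics', 'extrinsics']) [[348.36080465   0.         277.9708961 ]
 [  0.         348.36080465 205.94407421]
 [  0.           0.           1.        ]] [[ 2.43825766e-01  9.69818931e-01 -4.87521746e-04 -6.24892326e-01]
 [-9.17
[... 215 characters left out ...]
nt_pos': array([-1.34757524,  0.3327314 , -0.06469911,  1.46069833,  0.02159358,
        1.34992253, -0.08850296]), 'joint_velocities': array([-0.0007604 , -0.00181463,  0.00058118, -0.00293822,  0.0004435 ,
       -0.00072255, -0.00035867]), 'tau': array([ 1.34202663e-03, -6.25827241e+01,  4.96266782e-02, -3.91848993e+01,
        1.62819866e-02,  7.52429216e-03, -4.79972448e-05]), 'position': array([0.15203169, 0.60596904, 0.24971967]), 'ee_rot': array([ 1.22596007e-01,  9.92456516e-01, -5.30347520e-04, -4.59466242e-05]), 'ft_force': array([ 0.57941695,  0.21061359, -0.11731112]), 'torque': array([-0.00846398, -0.02079281, -0.03671391]), 'grasp_force': 0.0, 'grip_width': 0.9976117210063233}
```

View pics/top0b.png

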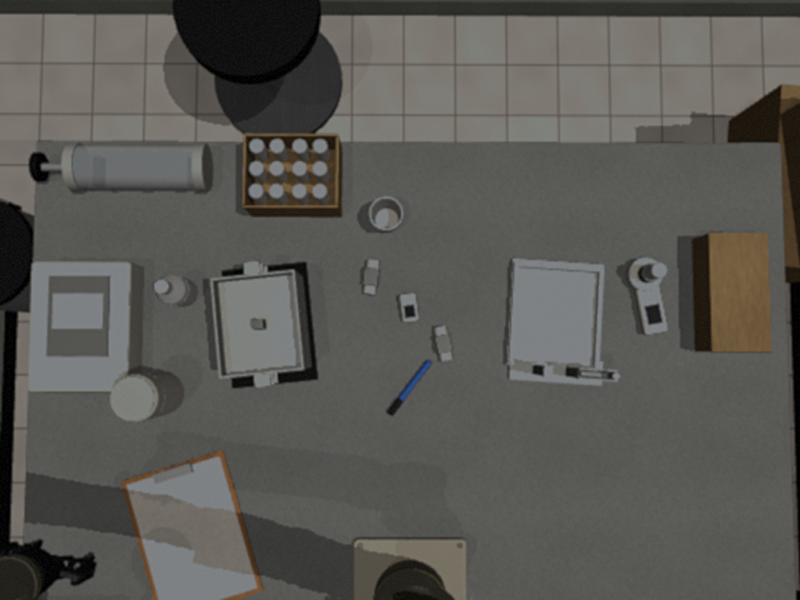

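View pics/scene0b.png

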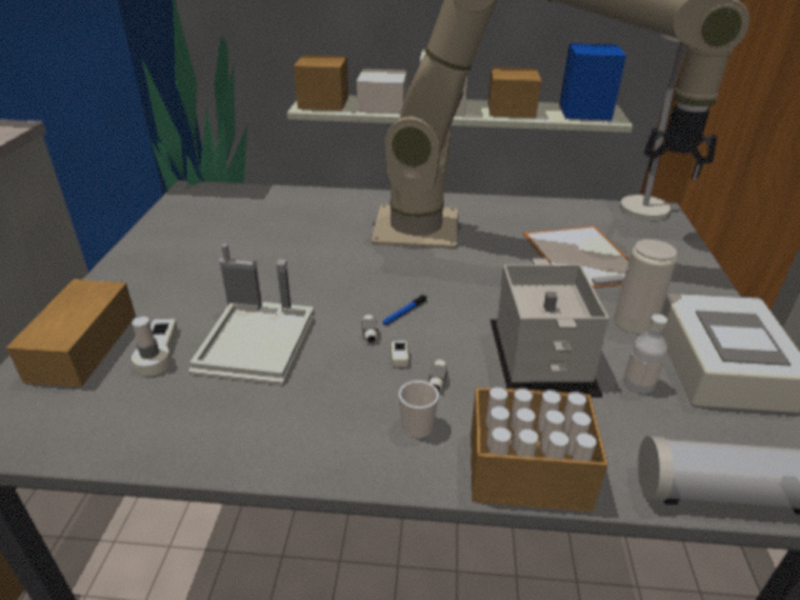

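The top view (800 px scale) shows the tray pile at about (258,323). Two heads are at (371,277) and (443,343), with the oximeter between them at (408,307). The dock is at about (557,315), with its brackets and bolt on the robot side and the knob at (614,376). The scene view agrees: two heads, and the bolt drawn back. Next I'll triangulate coarsely.

Run:
```python
from h import *
np.set_printoptions(precision=4,suppress=True)
T=lambda u,v:("pics/top0",u*.7,v*.7)
S=lambda u,v:("pics/scene0",u*.7,v*.7)
for n,a,b in [("post",(258,321),(551,294)),("headA",(371,277),(438,376)),("headB",(443,343),(369,327)),("oxi",(408,307),(400,352)),
 ("knob",(615,376),(225,247)),("rim far L",(210,277),(524,326))]:
    x=tri([T(*a),S(*b)]); print(n,x,proj("pics/top0",x)/.7-a)
for n,uv,z in [("rimTL",(211,277),.164),("rimTR",(297,269),.164),("rimBR",(305,371),.164),("rimBL",(219,379),.164),
 ("dockTL",(511,259),.026),("dockTR",(604,264),.026),("dockBL",(508,366),.026),("headA",(371,277),.03),("A1",(373,262),.026),("A2",(369,293),.026),("B",(443,343),.03),("B1",(438,328),.026),("B2",(448,359),.026)]:
    print(n,onz("pics/top0",uv[0]*.7,uv[1]*.7,z))
d=np.load("pics/wrist0.npz");E=d["E"];print("cam",-E[:3,:3].T@E[:3,3])
```

```text
post [0.5563 0.2914 0.1548] [-0.0056 -0.0006]
headA [0.6541 0.0827 0.0128] [-0.5774  0.006 ]
headB [ 0.5158 -0.069   0.0182] [ 0.0506 -0.0045]
oxi [0.5909 0.004  0.0156] [-0.0543  0.003 ]
knob [ 0.4525 -0.3848  0.1604] [-0.181   0.0414]
rim far L [0.6387 0.3079 0.1524] [40.1499  0.9594]
rimTL [0.6394 0.3798 0.164 ]
rimTR [0.6548 0.217  0.164 ]
rimBR [0.462  0.2001 0.164 ]
rimBL [0.447  0.3614 0.164 ]
dockTL [ 0.6909 -0.2111  0.026 ]
dockTR [ 0.6806 -0.4054  0.026 ]
dockBL [ 0.4683 -0.2028  0.026 ]
headA [0.6525 0.0809 0.03  ]
A1 [0.6843 0.077  0.026 ]
A2 [0.6195 0.0851 0.026 ]
B [ 0.5157 -0.0682  0.03  ]
B1 [ 0.5468 -0.0582  0.026 ]
B2 [ 0.4827 -0.0787  0.026 ]
cam [0.0715 0.6265 0.3728]
```

The post top (0.556, 0.291, 0.155) and the heads match the heights expected from the text. I'll go above the pile for a wrist view.

```bash
cat >> h.py <<'E'
from scipy.spatial.transform import Rotation as Ro
def go(p,yaw=None,prev=None):
    """deltas from current (or prev=(p,yaw)) ; yaw=world angle deg of tool y (mod 180)"""
    o=manip.get_obs(); q=o["position"]; R=Ro.from_quat(o["ee_rot"]).as_matrix()
    y0=np.degrees(np.arctan2(R[1,1],R[0,1]))
    if prev is not None:
        q=np.array(prev[0]);y0=prev[1];a=np.radians(y0);R=np.array([[-np.sin(a)*-1,np.cos(a),0],[-np.cos(a),np.sin(a),0],[0,0,-1.]])
    d=R.T@(np.array(p)-q)/.4
    dy=0 if yaw is None else (yaw-y0+90)%180-90
    print("shift",d.round(4),"rows",round(np.linalg.norm(d)/.156,2),"spin",round(-dy/180,4),"rows",round(abs(dy)/10.7,2),"| yaw0",round(y0,2),"pos",q.round(4))
E
python3 -c "
from h import *
go([.54,.285,.36],95.2)"
```

```text
shift [-1.136  -0.5426 -0.2751] rows 8.26 spin -0.1071 rows 1.8 | yaw0 75.92 pos [0.152  0.606  0.2497]
```

```bash
sed -i 's/\[-np.sin(a)\*-1,np.cos(a),0\],\[-np.cos(a),np.sin(a),0\]/[-np.sin(a),np.cos(a),0],[np.cos(a),np.sin(a),0]/' h.py; grep -n "np.sin(a)" h.py
```

```text
25:        q=np.array(prev[0]);y0=prev[1];a=np.radians(y0);R=np.array([[-np.sin(a),np.cos(a),0],[np.cos(a),np.sin(a),0],[0,0,-1.]])
```

Call:
arm_command(series="0 0 0 -0.1375 0;0 0 0 -0.1375 0;0 -0.142 -0.068 0 0;0 -0.142 -0.068 0 0;0 -0.142 -0.068 0 0;0 -0.142 -0.068 0 0;0 -0.142 -0.068 0 0;0 -0.142 -0.068 0 0;0 -0.142 -0.068 0 0;0 -0.142 -0.068 0 0", newtons=40)

```text
clock: 1.4
position: [0.5381, 0.2856, 0.3602]
ee_rot: [0.122, 0.992, 0.0, -0.0]
ft_force: [0.5, 0.7, 0.9]
grip_width: 1.002
grasp_force: 0.0
```

Call:
arm_command(series="0 0 0 0 -0.0535;0 0 0 0 -0.0535;0 0 0 0 0;0 0 0 0 0;0 0 0 0 0;0 0 0 0 0;0 0 0 0 0;0 0 0 0 0;0 0 0 0 0;0 0 0 0 0")

```text
clock: 2.65
position: [0.5369, 0.287, 0.3603]
ee_rot: [-0.045, 0.999, 0.0, 0.0]
ft_force: [0.0, 0.3, 0.1]
grip_width: 0.998
grasp_force: 0.0
```

Run:
```python
from h import *
snap("wrist","pics/w1");im=cv2.imread("pics/w1.png");cv2.imwrite("pics/w1b.png",cv2.resize(im,(800,600),interpolation=cv2.INTER_CUBIC))
print(proj("pics/w1",[.556,.2914,.154])/.7)
go([.54,.285,.36],95.2)
```

```text
[400.51503171 279.50087556]
shift [-0.0072 -0.0058  0.0008] rows 0.06 spin -0.0001 rows 0.0 | yaw0 95.17 pos [0.5369 0.287  0.3603]
```

View pics/w1b.png

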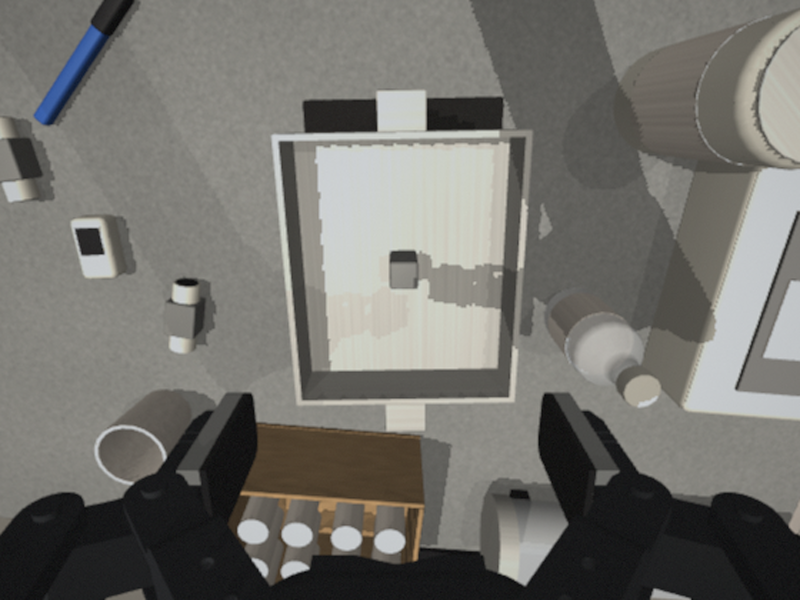

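The wrist view shows the post top centred at (403,275), the tray rim corners near (276,136), (530,132), (515,401) and (300,403), and the tongues in line with the view.

Run:
```python
from h import *
W=lambda u,v,z:onz("pics/w1",u*.7,v*.7,z)
print("post",W(403.5,275,.154))
c=[W(u,v,.164) for u,v in [(274,134),(532,131),(516,403),(299,405)]]
print(np.round(c,4),np.mean(c,0))
for a,b in((0,3),(1,2)):
    d=c[b]-c[a];print(np.linalg.norm(d),np.degrees(np.arctan2(d[1],d[0])))
for a,b in((0,1),(3,2)):
    d=c[b]-c[a];print(np.linalg.norm(d),np.degrees(np.arctan2(-d[0],d[1])))
print(tri([("pics/w1",403.5*.7,275*.7),("pics/top0",258*.7,321*.7),("pics/scene0",551*.7,294*.7)]))
```

```text
post [0.55257453 0.29315522 0.154     ]
[[0.4671 0.2055 0.164 ]
 [0.4513 0.3622 0.164 ]
 [0.6398 0.3842 0.164 ]
 [0.6557 0.2256 0.164 ]] [0.55349243 0.29438568 0.164     ]
0.189626660229908 6.08968266939303
0.18983206747454623 6.64065021585292
0.15756218445723708 5.7748018740827645
0.15938878129855413 5.707726089023642
[0.5545176  0.29225687 0.15298015]
```

```bash
python3 -c "
from h import *
go([.5535,.2925,.144],95.7)"
```

```text
shift [-0.0425  0.0098  0.5408] rows 3.48 spin -0.0029 rows 0.05 | yaw0 95.17 pos [0.5369 0.287  0.3603]
```

Call:
arm_command(series="0 -0.0425 0.010 0 -0.003;0 0 0 0 0;0 0 0 0.12 0;0 0 0 0.12 0;0 0 0 0.12 0;0 0 0 0.12 0;0 0 0 0.03 0;0 0 0 0.03 0;0 0 0 0 0;0 0 0 0 0")

```text
clock: 3.95
position: [0.5542, 0.2929, 0.1459]
ee_rot: [-0.05, 0.999, 0.001, 0.001]
ft_force: [-0.0, 0.2, -1.0]
grip_width: 1.001
grasp_force: 0.0
```

Call:
arm_command(series="1 0 0 0 0;1 0 0 0 0;1 0 0 0 0;1 0 0 0 0;1 0 0 0 0;1 0 0 0 0;1 0 0 0 0;1 0 0 0 0;1 0 0 0 0;1 0 0 0 0", newtons=80)

```text
clock: 5.2
position: [0.5536, 0.2928, 0.1446]
ee_rot: [-0.05, 0.999, 0.0, 0.0]
ft_force: [-0.9, 1.2, 5.1]
grip_width: 0.22
grasp_force: 79.1
```

Call:
arm_command(series="1 0 0 -0.02 0;1 0 0 -0.03 0;1 0 0 -0.05 0;1 0 0 -0.08 0;1 0 0 -0.08 0;1 0 0 -0.08 0;1 0 0 -0.08 0;1 0 0 -0.03 0;1 0 0 0 0;1 0 0 0 0")

```text
clock: 6.45
position: [0.553, 0.2924, 0.3227]
ee_rot: [-0.05, 0.999, -0.001, -0.001]
ft_force: [-0.1, -0.2, -4.6]
grip_width: 0.217
grasp_force: 78.3
```

Run:
```python
from h import *
snap("top","pics/t2");snap("scene","pics/s2")
a=cv2.imread("pics/t2.png");b=cv2.imread("pics/s2.png")
A=a[170:275,345:445];A=cv2.resize(A,None,fx=4,fy=4,interpolation=cv2.INTER_CUBIC)
B=b[160:280,130:230];B=cv2.resize(B,None,fx=3.5,fy=3.5,interpolation=cv2.INTER_CUBIC)
C=np.zeros((600,800,3),np.uint8);C[:420,:400]=A;C[:420,400:750]=B
s=cv2.resize(b[90:280,300:450],None,fx=1,fy=1);C[420:600,0:150]=s[:180]
cv2.imwrite("pics/m2.png",C)
```

```text
(no output)
```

View pics/m2.png

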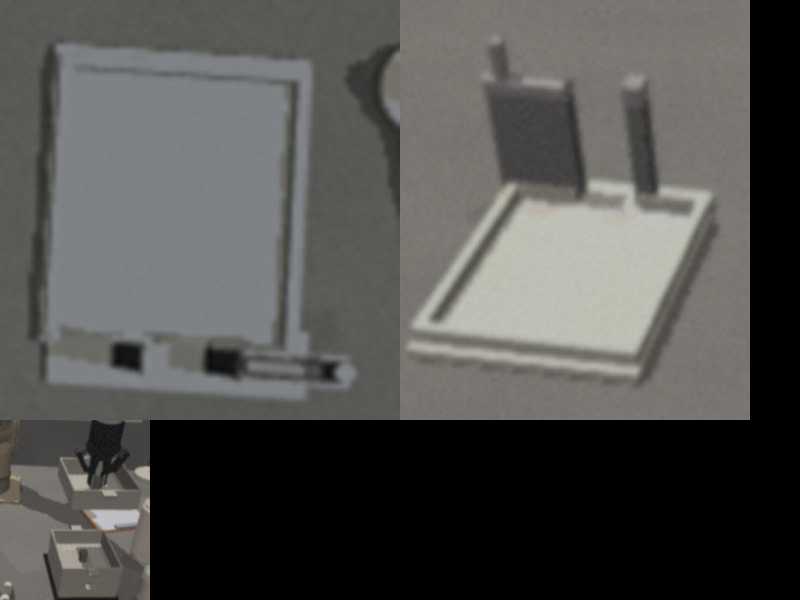

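The dock appears in the top crop with outer lip corners near (57,46), (310,62) and (303,395), and in the scene crop near (412,333), (637,352), (714,193) and (510,183). The bolt is drawn back, and exactly one tray was lifted. I'll fit the dock pose from these corners.

Run:
```python
from h import *
np.set_printoptions(precision=4,suppress=True)
T=lambda u,v:("pics/t2",345+u/4-.375,170+v/4-.375)
S=lambda u,v:("pics/s2",130+(u-400)/3.5-.36,160+v/3.5-.36)
for f in("pics/t2","pics/s2"): print(ray(f,0,0)[0])
print("top outer",*[onz(*T(*p),.026) for p in[(57,46),(310,62),(305,340)]])
print("top inner",*[onz(*T(*p),.026) for p in[(75,67),(297,82),(287,340)]])
print("scene outer",*[onz(*S(*p),.026) for p in[(412,333),(637,354),(714,192),(510,183)]])
print("scene inner",*[onz(*S(*p),.026) for p in[(435,320),(632,335),(693,212)]])
for n,a,b in[("farleft",(57,46),(637,354)),("farright",(310,62),(412,333))]:
    print(n,tri([T(*a),S(*b)]))
# knob top, keeper top
print("knob tri",tri([T(345,373),S(496,42)]), onz(*T(345,373),.169),onz(*S(496,42),.169))
print("keeper top scene near-left/right",onz(*S(626,93),.139),onz(*S(647,91),.139))
print("barrel top far edge",onz(*S(489,82),.12),onz(*S(572,85),.12))
```

```text
[0.5033 0.0293 1.5907]
[1.5472 0.0722 0.7927]
top outer [ 0.6914 -0.2146  0.026 ] [ 0.6797 -0.4034  0.026 ] [ 0.473 -0.396  0.026]
top inner [ 0.6757 -0.2279  0.026 ] [ 0.6647 -0.3934  0.026 ] [ 0.473  -0.3827  0.026 ]
scene outer [ 0.682  -0.4007  0.026 ] [ 0.6891 -0.2163  0.026 ] [ 0.4625 -0.2007  0.026 ] [ 0.4674 -0.3891  0.026 ]
scene inner [ 0.6645 -0.3882  0.026 ] [ 0.6669 -0.2258  0.026 ] [ 0.4953 -0.2131  0.026 ]
farleft [ 0.6913 -0.2149  0.0279]
farright [ 0.6796 -0.403   0.0239]
knob tri [ 0.4536 -0.3847  0.1653] [ 0.4537 -0.3837  0.169 ] [ 0.46   -0.3819  0.169 ]
keeper top scene near-left/right [ 0.4832 -0.2651  0.139 ] [ 0.4781 -0.248   0.139 ]
barrel top far edge [ 0.4465 -0.4005  0.12  ] [ 0.4438 -0.3259  0.12  ]
```

```bash
python3 -c "
from h import *
go([.577,-.303,.25],87)"
```

```text
shift [ 0.0884 -1.4868  0.1837] rows 9.62 spin 0.0484 rows 0.81 | yaw0 95.72 pos [0.5531 0.2924 0.3228]
```

Call:
arm_command(series="1 0.002 -0.04 0 0;1 0.006 -0.09 0 0;1 0.008 -0.13 0 0;1 0.009 -0.14 0 0;1 0.009 -0.14 0 0;1 0.009 -0.14 0 0;1 0.009 -0.14 0 0;1 0.009 -0.14 0 0;1 0.009 -0.14 0 0;1 0.009 -0.14 0 0")

```text
clock: 7.8
position: [0.5704, -0.207, 0.3243]
ee_rot: [-0.049, 0.999, 0.0, 0.0]
ft_force: [1.1, 0.2, -3.0]
grip_width: 0.221
grasp_force: 78.4
```

Call:
arm_command(series="1 0.006 -0.13 0 0;1 0.002 -0.08 0 0;1 0.001 -0.03 0 0;1 0 0 0 0.024;1 0 0 0.06 0.024;1 0 0 0.06 0;1 0 0 0.06 0;1 0 0 0 0;1 0 0 0 0;1 0 0 0 0")

```text
clock: 9.05
position: [0.5778, -0.3002, 0.2537]
ee_rot: [0.025, 1.0, -0.0, 0.001]
ft_force: [0.1, -0.1, -3.7]
grip_width: 0.222
grasp_force: 78.5
```

Run:
```python
from h import *
go([.577,-.303,.25],87)
snap("top","pics/t3");snap("scene","pics/s3");snap("wrist","pics/w3")
a=cv2.imread("pics/t3.png");b=cv2.imread("pics/s3.png");w=cv2.imread("pics/w3.png")
C=np.zeros((600,800,3),np.uint8)
C[:420,:400]=cv2.resize(a[165:270,345:445],None,fx=4,fy=4,interpolation=cv2.INTER_CUBIC)
C[:420,400:800]=cv2.resize(b[130:270,117:250],(400,420),interpolation=cv2.INTER_CUBIC)
C[420:,:240]=cv2.resize(w,(240,180))
cv2.imwrite("pics/m3.png",C)
```

```text
shift [ 0.0018 -0.0071  0.0091] rows 0.07 spin 0.0005 rows 0.01 | yaw0 87.08 pos [ 0.5778 -0.3002  0.2537]
```

View pics/m3.png

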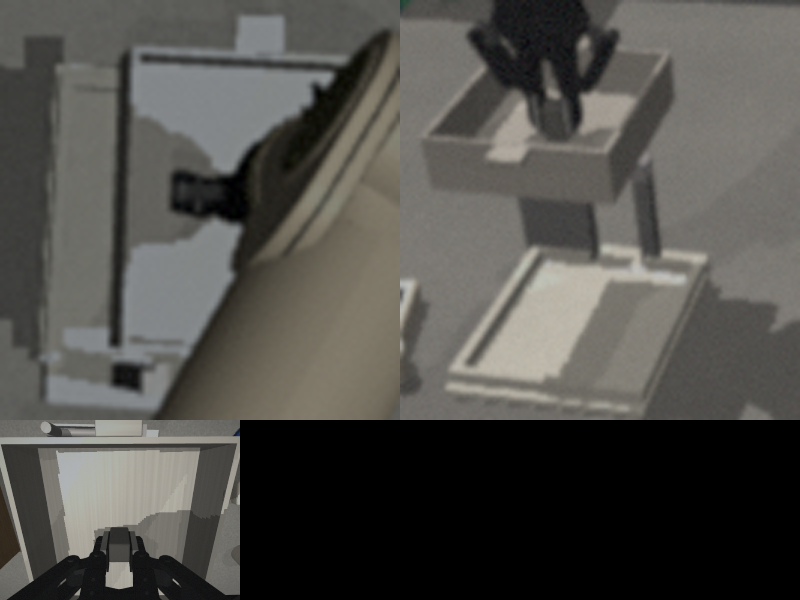

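Run:
```python
from h import *
np.set_printoptions(precision=4,suppress=True)
T=lambda u,v:("pics/t3",345+u/4-.375,165+v/4-.375)
S=lambda u,v:("pics/s3",117+(u-400)/3.0075-.33,130+v/3-.33)
zr=.2731
def loc(p,c=(.5778,-.3002),yaw=-2.9):
    a=np.radians(yaw);d=p[:2]-np.array(c);return np.array([np.cos(a)*d[0]+np.sin(a)*d[1],-np.sin(a)*d[0]+np.cos(a)*d[1]])
for n,q in[("T far-left",T(131,47)),("T tongue end L",T(238,15)),("T tongue end R",T(284,16)),("S far-right",S(424,138)),("S far-left",S(612,151)),("S near-left",S(673,55))]:
    p=onz(*q,zr);print(n,p,"local",loc(p))
print(tri([T(131,47),S(612,151)]))
for n,q in[("S dock fr",S(449,374)),("fl",S(640,397)),("nl",S(708,262)),("nr",S(533,247))]:
    p=onz(*q,.026);print(n,p,loc(p,(.577,-.303),-3))
w="pics/w3";s=560/240
for n,u,v in[("W nl rim",238,443-420),("W nr rim",1,437-420),("tongue",96,1),("tongue",143,1),("tongue",143,16)]: print(n,loc(onz(w,u*s,v*s,zr)))
```

```text
T far-left [ 0.6738 -0.2228  0.2731] local [0.092  0.0822]
T tongue end L [ 0.6941 -0.2904  0.2731] local [0.1157 0.0156]
T tongue end R [ 0.6935 -0.3194  0.2731] local [ 0.1166 -0.0133]
S far-right [ 0.6699 -0.3789  0.2731] local [ 0.096 -0.074]
S far-left [ 0.6745 -0.2202  0.2731] local [0.0925 0.0848]
S near-left [ 0.4951 -0.2104  0.2731] local [-0.0872  0.0855]
[ 0.6736 -0.2217  0.2727]
S dock fr [ 0.6802 -0.4017  0.026 ] [ 0.1082 -0.0932]
fl [ 0.6944 -0.2175  0.026 ] [0.1127 0.0915]
nl [ 0.4763 -0.1988  0.026 ] [-0.106   0.0988]
nr [ 0.4679 -0.3895  0.026 ] [-0.1044 -0.0921]
W nl rim [-0.0915  0.0758]
W nr rim [-0.0951 -0.0738]
tongue [-0.1039 -0.0138]
tongue [-0.1039  0.0148]
tongue [-0.0956  0.0152]
```

Call:
arm_command(series="1 -0.004 -0.0125 0 0;1 0 0 0.06 0;1 0 0 0.1 0;1 0 0 0.1 0;1 0 0 0.1 0;1 0 0 0.06 0;1 0 0 0.02 0;1 0 0 0 0;1 0 0 0 0;1 0 0 0 0")

```text
clock: 10.45
position: [0.5794, -0.3054, 0.0774]
ee_rot: [0.025, 1.0, -0.0, 0.001]
ft_force: [-0.0, -0.1, -3.2]
grip_width: 0.217
grasp_force: 78.7
```

Run:
```python
from h import *
go([.577,-.303,.0486],87)
snap("top","pics/t4");snap("scene","pics/s4");snap("wrist","pics/w4")
a=cv2.imread("pics/t4.png");b=cv2.imread("pics/s4.png");w=cv2.imread("pics/w4.png")
C=np.zeros((600,800,3),np.uint8)
C[:420,:400]=cv2.resize(a[165:270,345:445],None,fx=4,fy=4,interpolation=cv2.INTER_CUBIC)
C[:420,400:800]=cv2.resize(b[130:270,117:250],(400,420),interpolation=cv2.INTER_CUBIC)
C[420:,:240]=cv2.resize(w,(240,180))
C[420:,240:]=cv2.resize(w[:140],(560,180))
cv2.imwrite("pics/m4.png",C)
```

```text
shift [0.0063 0.0056 0.072 ] rows 0.46 spin 0.0004 rows 0.01 | yaw0 87.08 pos [ 0.5794 -0.3054  0.0774]
```

View pics/m4.png

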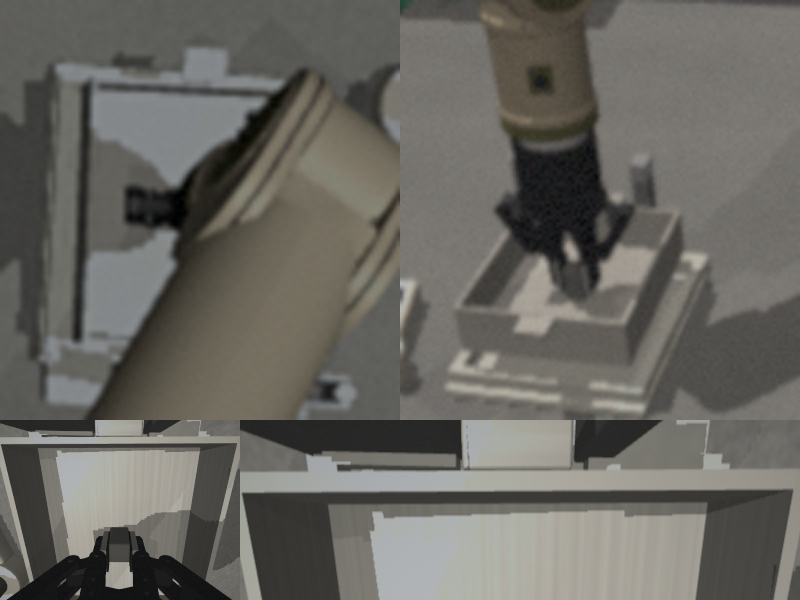

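Run:
```python
from h import *
np.set_printoptions(precision=4,suppress=True)
T=lambda u,v:("pics/t4",345+u/4-.375,165+v/4-.375)
S=lambda u,v:("pics/s4",117+(u-400)/3.0075-.33,130+v/3-.33)
def loc(p,c=(.577,-.303),yaw=-3):
    a=np.radians(yaw);d=p[:2]-np.array(c);return np.array([np.cos(a)*d[0]+np.sin(a)*d[1],-np.sin(a)*d[0]+np.cos(a)*d[1]])
z=.0968
for n,q in[("T far-left",T(85,80)),("T far mid",T(200,86)),("T tongue L",T(185,47)),("T tongue R",T(228,49)),("S far-right",S(456,308)),("S far-left",S(628,323)),("S near-left",S(682,211)),("Stongue",S(516,332)),("Stongue",S(551,333))]:
    p=onz(*q,z);print(n,p,loc(p))
for n,q in[("dock T fl",T(57,66)),("dock S fr",S(449,362)),("fl",S(643,392)),("nl",S(708,262))]:
    p=onz(*q,.026);print(n,p,loc(p))
```

```text
T far-left [ 0.6729 -0.2234  0.0968] [0.0916 0.0845]
T far mid [ 0.6687 -0.3053  0.0968] [0.0917 0.0025]
T tongue L [ 0.6967 -0.295   0.0968] [0.1191 0.0142]
T tongue R [ 0.6953 -0.3257  0.0968] [ 0.1193 -0.0165]
S far-right [ 0.67   -0.3854  0.0968] [ 0.0972 -0.0774]
S far-left [ 0.676  -0.2257  0.0968] [0.0948 0.0824]
S near-left [ 0.4892 -0.2178  0.0968] [-0.0921  0.0805]
Stongue [ 0.6987 -0.3204  0.0968] [ 0.1225 -0.011 ]
Stongue [ 0.697  -0.2894  0.0968] [0.1191 0.0199]
dock T fl [ 0.6914 -0.2146  0.026 ] [0.1097 0.0943]
dock S fr [ 0.6632 -0.4081  0.026 ] [ 0.0916 -0.1004]
fl [ 0.6873 -0.2164  0.026 ] [0.1056 0.0922]
nl [ 0.4763 -0.1988  0.026 ] [-0.106   0.0988]
```

Call:
arm_command(series="1 0 0 0.015 0;1 0 0 0.015 0;1 0 0 0.01 0;1 0 0 0.008 0;1 0 0 0.006 0;1 0 0 0.006 0;1 0 0 0.006 0;1 0 0 0.006 0;1 0 0 0 0;1 0 0 0 0")

```text
clock: 11.85
position: [0.5791, -0.3055, 0.0522]
ee_rot: [0.026, 1.0, 0.001, 0.001]
ft_force: [-20.5, 12.0, 42.9]
grip_width: 0.221
grasp_force: 85.1
```

Run:
```python
from h import *
o=manip.get_obs();print(o["ft_force"],o["torque"])
snap("wrist","pics/w5")
w=cv2.imread("pics/w5.png");C=np.zeros((600,800,3),np.uint8)
C[:300]=cv2.resize(w[:150,80:480],(800,300),interpolation=cv2.INTER_CUBIC)
snap("scene","pics/s5");b=cv2.imread("pics/s5.png");C[300:]=cv2.resize(b[170:270,117:250],(800,300*1),interpolation=cv2.INTER_CUBIC)
cv2.imwrite("pics/m5.png",C)
```

```text
[-20.51170539  12.03896642  42.94900083] [ 2.32092976  3.6319106  -0.00981483]
```

View pics/m5.png

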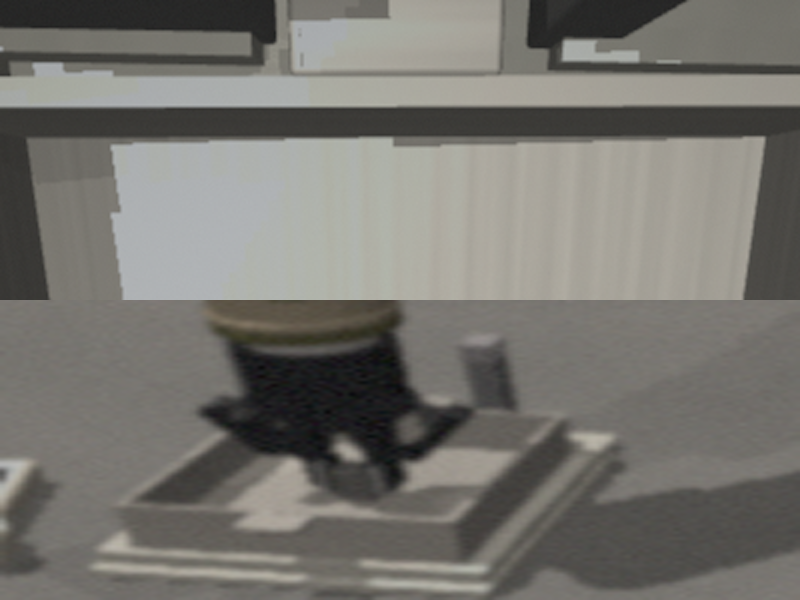

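Run:
```python
from h import *
np.set_printoptions(precision=4,suppress=True)
def loc(p,c=(.577,-.303),yaw=-3):
    a=np.radians(yaw);d=p[:2]-np.array(c);return np.array([np.cos(a)*d[0]+np.sin(a)*d[1],-np.sin(a)*d[0]+np.cos(a)*d[1]])
W=lambda u,v,z:loc(onz("pics/w5",80+u/2-.25,v/2-.25,z))
print("cam",loc(ray("pics/w5",0,0)[0]))
for u,v in[(150,33),(150,52),(150,62),(150,74),(700,68),(700,62)]: print(u,v,*[W(u,v,z) for z in(.012,.026,.0717)])
print("tongue",W(290,50,.0717),W(502,50,.0717),W(400,74,.0717))
print("barrel end bottom",W(267,64,.026),W(276,40,.026),"keeper",W(530,46,.026),W(550,68,.026))
S=lambda u,v:("pics/s5",117+u/6.015-.4,170+(v-300)/3-.33)
for n,u,v,z in[("rim fr",126,508,.0717),("rim fl",462,523,.0717),("rim nl",565,418,.0717),("lip fr",100,545,.026),("lip fl",495,578,.026),("lip nl",617,437,.026)]:
    print(n,loc(onz(*S(u,v),z)))
```

```text
cam [-0.0811 -0.0026]
150 33 [-0.1084 -0.0536] [-0.106  -0.0492] [-0.0984 -0.0349]
150 52 [-0.1048 -0.054 ] [-0.1028 -0.0496] [-0.0961 -0.0352]
150 62 [-0.1029 -0.0542] [-0.101  -0.0498] [-0.0949 -0.0353]
150 74 [-0.1006 -0.0545] [-0.0989 -0.05  ] [-0.0935 -0.0355]
700 68 [-0.1018  0.0621] [-0.1001  0.0566] [-0.0942  0.0385]
700 62 [-0.103  0.062] [-0.1011  0.0564] [-0.095   0.0384]
tongue [-0.0964 -0.0165] [-0.0964  0.0117] [-0.0935 -0.0018]
barrel end bottom [-0.1007 -0.0272] [-0.1048 -0.0253] keeper [-0.1038  0.0234] [-0.1     0.0275]
rim fr [ 0.0944 -0.0769]
rim fl [0.0922 0.0815]
rim nl [-0.0805  0.0819]
lip fr [ 0.0957 -0.0979]
lip fl [0.1131 0.0985]
lip nl [-0.115   0.0968]
```

The wrist view shows the tray about 3–4 mm too far +x and 2 mm too far −y. The side forces agree. I'll ease up, shift and lower again.

Call:
arm_command(series="1 0 0 -0.02 0;1 0 0 -0.01 0;1 0.009 0.006 0 0;1 0 0 0.01 0;1 0 0 0.01 0;1 0 0 0.005 0;1 0 0 0.003 0;1 0 0 0 0;1 0 0 0 0;1 0 0 0 0")

```text
clock: 13.2
position: [0.5759, -0.3026, 0.0487]
ee_rot: [0.025, 1.0, -0.0, 0.001]
ft_force: [3.7, -1.0, 4.7]
grip_width: 0.224
grasp_force: 79.9
```

Run:
```python
from h import *
o=manip.get_obs();print(o["ft_force"],o["torque"],o["position"],o["ee_rot"])
```

```text
[ 3.67966062 -0.99585018  4.70453585] [ 0.02416599 -0.26146104 -0.05158406] [ 0.57588396 -0.30258731  0.04868331] [ 2.54422055e-02  9.99676097e-01 -1.53291837e-04  6.09555179e-04]
```

Call:
arm_command(series="0 0 0 0 0;0 0 0 0 0;0 0 0 0 0;0 0 0 0 0;0 0 0 0 0;0 0 0 -0.05 0;0 0 0 -0.12 0;0 0 0 -0.15 0;0 0 0 -0.15 0;0 0 0 -0.15 0")

```text
clock: 14.45
position: [0.5748, -0.3026, 0.3001]
ee_rot: [0.026, 1.0, -0.0, 0.001]
ft_force: [2.0, -0.4, -0.5]
grip_width: 0.998
grasp_force: 0.0
```

Call:
arm_command(series="0 0 0.05 -0.05 0;0 0 0.10 0 0;0 0 0.10 0 0;0 0 0.07 0 0;0 0 0.03 0 0;0 0 0 0 0;0 0 0 0 0;0 0 0 0 0;0 0 0 0 0;0 0 0 0 0")

```text
clock: 15.7
position: [0.5824, -0.163, 0.3162]
ee_rot: [0.026, 1.0, 0.0, -0.0]
ft_force: [-0.4, -0.4, 0.4]
grip_width: 1.001
grasp_force: 0.0
```

Run:
```python
from h import *
print(manip.get_obs()["position"])
snap("wrist","pics/w6");w=cv2.imread("pics/w6.png");cv2.imwrite("pics/w6b.png",cv2.resize(w,(800,600),interpolation=cv2.INTER_CUBIC))
snap("top","pics/t6")
```

```text
[ 0.58238379 -0.16300087  0.31617883]
```

View pics/w6b.png

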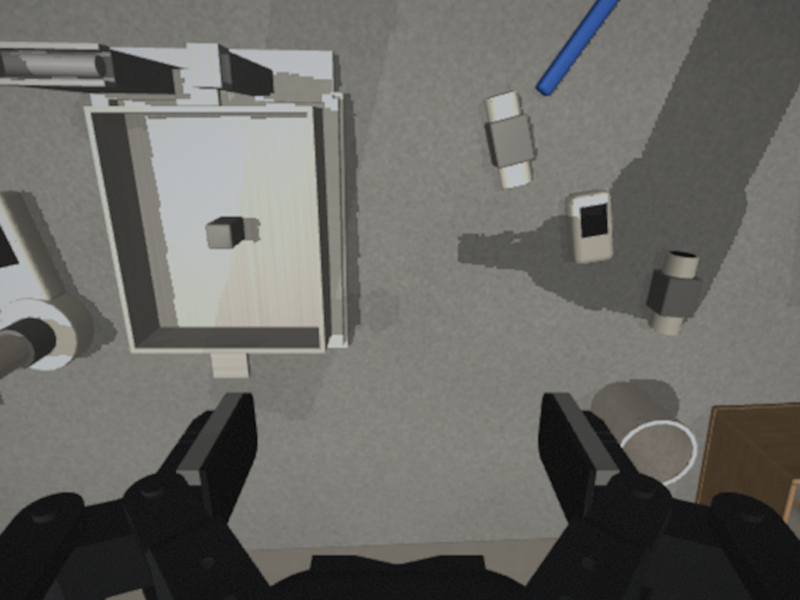

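The tray is seated flat in the dock, with its rim corners near (88,110), (312,107), (325,350) and (132,352) and its post top at (220,235). Head B is near (510,140) and head A near (675,293). Both are still in place.

Run:
```python
from h import *
np.set_printoptions(precision=4,suppress=True)
W=lambda u,v,z:onz("pics/w6",u*.7-.15,v*.7-.15,z)
c=np.array([W(u,v,.068) for u,v in[(87,108),(313,106),(326,351),(131,354)]]);print(c,c.mean(0))
for a,b in((0,3),(1,2)):
    d=c[b]-c[a];print(np.linalg.norm(d),np.degrees(np.arctan2(d[1],d[0])))
for a,b in((0,1),(3,2)):
    d=c[b]-c[a];print(np.linalg.norm(d),np.degrees(np.arctan2(-d[0],d[1])))
print("post",W(220,235,.058))
for n,e1,e2,h in[("B",(503,97),(516,186),(508,140)),("A",(682,253),(666,332),(672,295))]:
    p,q=W(*e1,.018),W(*e2,.018);d=q-p;print(n,(p+q)/2,np.linalg.norm(d),np.degrees(np.arctan2(d[1],d[0])),"house",W(*h,.03))
T=lambda u,v:("pics/top0",u*.7,v*.7)
print(tri([("pics/w6",508*.7,140*.7),T(443,342)]),tri([("pics/w6",672*.7,293*.7),T(371,277)]))
```

```text
[[ 0.4779 -0.3743  0.068 ]
 [ 0.4848 -0.2165  0.068 ]
 [ 0.6728 -0.2259  0.068 ]
 [ 0.6671 -0.3863  0.068 ]] [ 0.5756 -0.3008  0.068 ]
0.1895359399816961 -3.6350295690627705
0.18819170323345374 -2.8809954408507275
0.15798070275073822 -2.5038265470867445
0.16048903993944738 -2.0356505716640845
post [ 0.5742 -0.3003  0.058 ]
B [ 0.5189 -0.068   0.018 ] 0.0707408344328784 9.75136722941799 house [ 0.5162 -0.072   0.03  ]
A [0.6561 0.0814 0.018 ] 0.0746739687323889 -3.63245920118935 house [0.6529 0.0732 0.03  ]
[ 0.5174 -0.069   0.0165] [0.6548 0.0808 0.0175]
```

```bash
cat >> h.py <<'E'
def tubes(fn,p,z=.018,r=.05,thr=None):
    """bright blobs near world point p; returns blob centroids on plane z"""
    im=cv2.imread(fn+".png").max(2).astype(float)
    u,v=proj(fn,[p[0],p[1],z]);s=np.linalg.norm(proj(fn,[p[0]+r,p[1],z])-[u,v])
    yy,xx=np.mgrid[:im.shape[0],:im.shape[1]];m=(np.hypot(xx-u,yy-v)<s)
    t=thr or (np.median(im[m])+45)
    n,l,st,ce=cv2.connectedComponentsWithStats((m&(im>t)).astype(np.uint8))
    k=[i for i in range(1,n) if st[i,4]>12]; k=sorted(k,key=lambda i:-st[i,4])[:4]
    return [(st[i,4],ce[i].round(1),onz(fn,*ce[i],z).round(4)) for i in k],t
E
python3 - <<'E'
from h import *
for f in("pics/top0","pics/t6","pics/w6"):
    for n,p in(("B",(.517,-.0685)),("A",(.654,.0812))):
        r,t=tubes(f,p);print(f,n,t);[print("  ",*x) for x in r]
        if len(r)>1:
            d=r[0][2]-r[1][2];print("   mid",(r[0][2]+r[1][2])/2,np.linalg.norm(d),np.degrees(np.arctan(d[1]/d[0])))
E
```

```text
pics/top0 B 136.0
pics/top0 A 134.0
pics/t6 B 139.0
pics/t6 A 107.0
   18 [257.9 202.1] [0.629  0.0865 0.018 ]
   16 [260.4 184.2] [0.6827 0.0792 0.018 ]
   mid [0.65585 0.08285 0.018  ] 0.054193911097096474 -7.741358249699521
pics/w6 B 173.0
   264 [352.4  74.2] [ 0.4908 -0.0734  0.018 ]
   240 [360.6 122.4] [ 0.5448 -0.0628  0.018 ]
   mid [ 0.5178 -0.0681  0.018 ] 0.05503053697720924 11.105743104985674
pics/w6 A 132.0
   169 [479.9 186.9] [0.632  0.0889 0.018 ]
   167 [468.8 228. ] [0.6874 0.0819 0.018 ]
   mid [0.6597 0.0854 0.018 ] 0.05584048710389264 -7.201376738404546
```

```bash
python3 -c "
from h import *
go([.515,-.068,.2],101)"
```

```text
shift [0.1804 0.228  0.2906] rows 2.64 spin -0.0774 rows 1.3 | yaw0 87.07 pos [ 0.5824 -0.1628  0.3162]
```

Call:
arm_command(series="0 0.06 0.076 0 0;0 0.06 0.076 0 0;0 0.06 0.076 0 0;0 0 0 0.1 -0.039;0 0 0 0.1 -0.038;0 0 0 0.09 0;0 0 0 0 0;0 0 0 0 0;0 0 0 0 0;0 0 0 0 0")

```text
clock: 17.05
position: [0.5157, -0.0679, 0.2013]
ee_rot: [-0.095, 0.995, 0.0, 0.001]
ft_force: [0.3, -1.1, 0.3]
grip_width: 1.0
grasp_force: 0.0
```

Run:
```python
from h import *
snap("wrist","pics/w7")
r,t=tubes("pics/w7",(.5178,-.068));print(t);[print("  ",*x) for x in r]
for z in(.013,.018,.024):
    d=[onz("pics/w7",*x[1],z) for x in r[:2]];print(z,(d[0]+d[1])/2,np.degrees(np.arctan((d[0]-d[1])[1]/(d[0]-d[1])[0])),np.linalg.norm(d[0]-d[1]))
# height check: triangulate the two tube blobs between w6 and w7
q=tubes("pics/w6",(.5178,-.068))[0]
for a in q[:2]:
    b=min(r,key=lambda x:np.linalg.norm(x[2]-a[2]));print(tri([("pics/w6",*a[1]),("pics/w7",*b[1])]))
go([.5178,-.068,.026],101)
w=cv2.imread("pics/w7.png");cv2.imwrite("pics/w7b.png",w)
```

```text
187.0
   438 [275.3 155.9] [ 0.4923 -0.0747  0.018 ]
   162 [270.5 214.6] [ 0.5476 -0.0687  0.018 ]
0.013 [ 0.52136335 -0.07153955  0.013     ] 6.124104955215977 0.056630661325432256
0.018 [ 0.51996094 -0.07173713  0.018     ] 6.1241049552159765 0.055721274075411685
0.024 [ 0.51827804 -0.07197423  0.024     ] 6.124104955215999 0.054630009375386916
[ 0.49095579 -0.07487728  0.02504682]
[ 0.54189746 -0.06835074  0.03629403]
shift [-0.0049 -0.0013  0.4376] rows 2.81 spin -0.0003 rows 0.01 | yaw0 100.94 pos [ 0.5156 -0.0679  0.201 ]
```

View pics/w7b.png

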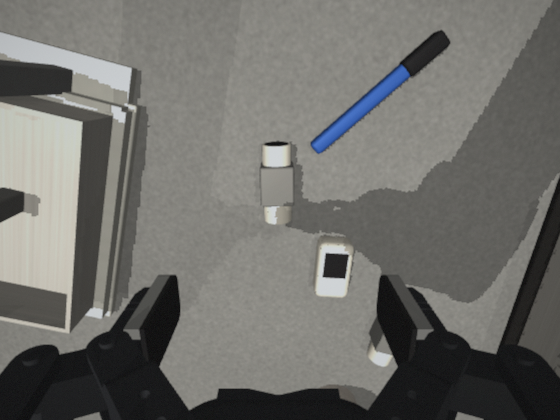

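The wrist view shows head B straight up the image. Its tube ends are at (276,142) and (277.5,223) and its housing at (277,185). The marker is clear to the right.

Run:
```python
from h import *
f="pics/w7"
a,b=onz(f,276,143,.02),onz(f,277.5,223,.013)
print(a,b,(a+b)/2,np.linalg.norm(a-b),np.degrees(np.arctan2((b-a)[1],(b-a)[0])))
for p in[(261,165.5),(292,165.5),(293,205),(261,205)]:print(onz(f,*p,.03))
c=np.mean([onz(f,*p,.03) for p in[(261,165.5),(292,165.5),(293,205),(261,205)]],0);print(c)
print(tri([(f,276.8,185),("pics/top0",443*.7,342.5*.7)]))
go([c[0],c[1],.026],101.5)
```

```text
[ 0.48064971 -0.07628331  0.02      ] [ 0.55672429 -0.06033478  0.013     ] [ 0.518687   -0.06830904  0.0165    ] 0.07804291217879394 11.840207081366394
[ 0.50047183 -0.08558345  0.03      ]
[ 0.49543726 -0.05941799  0.03      ]
[ 0.53042007 -0.05128812  0.03      ]
[ 0.53581686 -0.07935544  0.03      ]
[ 0.5155365  -0.06891125  0.03      ]
[ 0.51681813 -0.06863384  0.02326073]
shift [ 0.0011 -0.0024  0.4376] rows 2.81 spin -0.0031 rows 0.05 | yaw0 100.94 pos [ 0.5156 -0.0679  0.201 ]
```

Head B is at (0.516, −0.069). The housing measures about 36 × 28 mm, which agrees with the sizes given. I'll grasp it now.

Call:
arm_command(series="0.35 0 -0.002 0 -0.003;0.35 0 0 0.1 0;0.35 0 0 0.1 0;0.35 0 0 0.1 0;0.35 0 0 0.08 0;0.35 0 0 0.04 0;0.35 0 0 0.018 0;0.35 0 0 0 0;0.35 0 0 0 0;0.35 0 0 0 0")

```text
clock: 18.35
position: [0.5159, -0.0687, 0.0258]
ee_rot: [-0.1, 0.995, 0.0, 0.001]
ft_force: [0.1, 0.0, 0.2]
grip_width: 0.653
grasp_force: 0.0
```

Call:
arm_command(series="1 0 0 0 0;1 0 0 0 0;1 0 0 0 0;1 0 0 0 0;1 0 0 0 0;1 0 0 -0.05 0;1 0 0 -0.1 0;1 0 0 -0.12 0;1 0 0 -0.12 0;1 0 0 -0.06 0", newtons=40)

```text
clock: 19.6
position: [0.516, -0.0689, 0.2076]
ee_rot: [-0.1, 0.995, 0.0, 0.001]
ft_force: [-0.2, 0.8, -1.1]
grip_width: 0.341
grasp_force: 39.6
```

```bash
python3 -c "
from h import *
go([.6177,-.3406,.2],87.3)"
```

```text
shift [-0.1142 -0.7163  0.0193] rows 4.65 spin 0.0787 rows 1.32 | yaw0 101.46 pos [ 0.516  -0.0689  0.2076]
```

Call:
arm_command(series="1 -0.015 -0.06 0 0;1 -0.02 -0.13 0 0;1 -0.022 -0.14 0 0;1 -0.022 -0.14 0 0;1 -0.02 -0.13 0 0;1 -0.015 -0.116 0 0;1 0 0 0 0.04;1 0 0 0 0.039;1 0 0 0 0;1 0 0 0 0")

```text
clock: 20.85
position: [0.617, -0.34, 0.2048]
ee_rot: [0.022, 1.0, 0.0, -0.0]
ft_force: [0.2, 0.3, -0.7]
grip_width: 0.342
grasp_force: 39.8
```

```bash
python3 -c "
from h import *
go([.6177,-.3406,.049],87.3)"
```

```text
shift [-0.002  -0.0014  0.3896] rows 2.5 spin 0.0007 rows 0.01 | yaw0 87.43 pos [ 0.617  -0.34    0.2048]
```

Call:
arm_command(series="1 -0.002 -0.001 0.05 0;1 0 0 0.09 0;1 0 0 0.09 0;1 0 0 0.09 0;1 0 0 0.035 0;1 0 0 0.015 0;1 0 0 0.01 0;1 0 0 0.008 0;1 0 0 0 0;1 0 0 0 0")

```text
clock: 22.1
position: [0.618, -0.3409, 0.0503]
ee_rot: [0.024, 1.0, -0.0, 0.0]
ft_force: [-0.2, -0.2, -1.7]
grip_width: 0.342
grasp_force: 39.8
```

Call:
arm_command(series="1 0 0 0.003 0;1 0 0 0.003 0;0.56 0 0 0 0;0.56 0 0 0 0;0.56 0 0 0 0;0.56 0 0 -0.04 0;0.56 0 0 -0.1 0;0.56 0 0 -0.14 0;0.56 0 0 -0.14 0;0.56 0 0 -0.1 0")

```text
clock: 23.35
position: [0.6179, -0.3413, 0.2599]
ee_rot: [0.024, 1.0, -0.001, 0.002]
ft_force: [0.6, -0.2, -0.3]
grip_width: 0.437
grasp_force: 0.0
```

```bash
python3 -c "
from h import *
o=manip.get_obs();print(o['grip_width'],o['ft_force'])
go([.65,.08,.22],82.5)"
```

```text
0.43741005432547536 [ 0.64837293 -0.22235881 -0.29425031]
shift [-0.029   1.056   0.0984] rows 6.8 spin 0.0263 rows 0.44 | yaw0 87.24 pos [ 0.6179 -0.3413  0.2599]
```

Call:
arm_command(series="0 -0.002 0.06 0 0;0 -0.004 0.12 0 0;0 -0.004 0.14 0 0;0 -0.004 0.14 0 0;0 -0.004 0.14 0 0;0 -0.004 0.14 0 0;0 -0.004 0.14 0 0;0 -0.003 0.12 0.05 0.013;0 0 0.056 0.05 0.013;0 0 0 0 0")

```text
clock: 24.6
position: [0.6497, 0.0829, 0.2148]
ee_rot: [0.063, 0.998, 0.0, -0.001]
ft_force: [0.3, -0.1, -0.7]
grip_width: 1.0
grasp_force: 0.0
```

Call:
arm_command(series="0.3 0 0 0 0;0.3 0 0 0 0;0.3 0 0 0 0;0.3 0 0 0 0;0.3 0 0 0 0;0.3 0 0 0 0;0.3 0 0 0 0;0.3 0 0 0 0;0.3 0 0 0 0;0.3 0 0 0 0")

```text
clock: 25.85
position: [0.6505, 0.0806, 0.2155]
ee_rot: [0.065, 0.998, 0.0, 0.0]
ft_force: [-0.0, -0.4, -0.8]
grip_width: 0.701
grasp_force: 0.0
```

Run:
```python
from h import *
go([.655,.082,.026],82.5)
snap("wrist","pics/w8");snap("top","pics/t8")
a=cv2.imread("pics/t8.png");w=cv2.imread("pics/w8.png")
C=np.zeros((600,800,3),np.uint8);C[:420,:560]=w
C[:360,560:]=cv2.resize(a[180:270,352:412],(240,360),interpolation=cv2.INTER_CUBIC)
cv2.imwrite("pics/m8.png",C)
```

```text
shift [-0.0106  0.0049  0.4737] rows 3.04 spin 0.0004 rows 0.01 | yaw0 82.58 pos [0.6505 0.0806 0.2155]
```

View pics/m8.png

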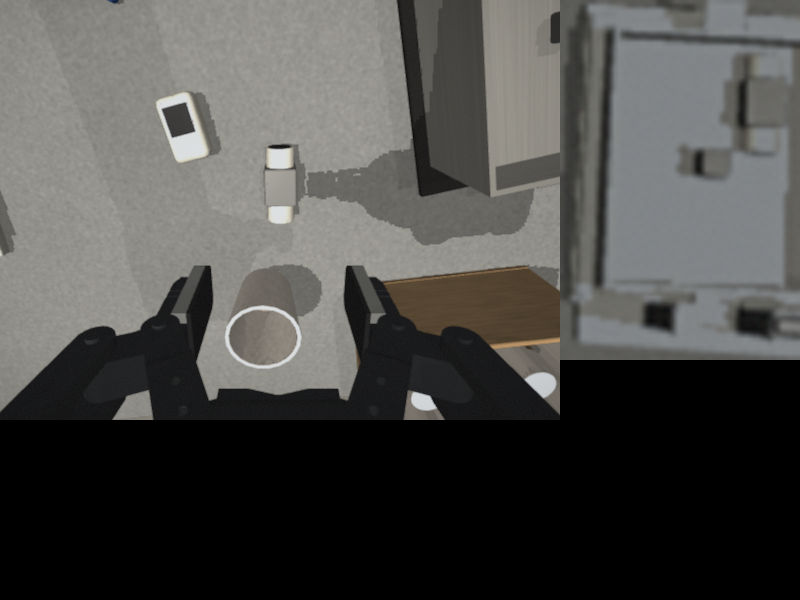

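Head B lies flat in the tray's right half. Head A is straight up the wrist image, with its housing at (265–296, 168–206) and tube ends at (280,145) and (280.5,222).

Run:
```python
from h import *
f="pics/w8"
P=[onz(f,*p,.03) for p in[(265,168),(296,168),(295,206),(265,206)]];c=np.mean(P,0)
print(c,np.linalg.norm(P[0]-P[1]),np.linalg.norm(P[0]-P[3]))
a,b=onz(f,280,145,.02),onz(f,280.5,222.5,.013);print((a+b)/2,np.degrees(np.arctan2((b-a)[1],(b-a)[0])))
print(tri([(f,280.3,187),("pics/top0",371*.7,277*.7)]))
go([.6545,c[1],.026],83)
```

```text
[0.65562897 0.08241619 0.03      ] 0.027996075956829184 0.03628528762527227
[0.65774532 0.08225639 0.0165    ] -6.9460144784152815
[0.65184326 0.08169638 0.04086471]
shift [-0.0093  0.0059  0.4737] rows 3.04 spin -0.0024 rows 0.04 | yaw0 82.58 pos [0.6505 0.0805 0.2155]
```

Call:
arm_command(series="0.35 -0.013 0.006 0 -0.002;0.35 0 0 0.1 0;0.35 0 0 0.1 0;0.35 0 0 0.1 0;0.35 0 0 0.1 0;0.35 0 0 0.05 0;0.35 0 0 0.023 0;0.35 0 0 0 0;0.35 0 0 0 0;0.35 0 0 0 0")

```text
clock: 27.2
position: [0.6566, 0.0824, 0.0274]
ee_rot: [0.062, 0.998, 0.0, 0.001]
ft_force: [0.1, -0.3, -0.2]
grip_width: 0.647
grasp_force: 0.0
```

Call:
arm_command(series="1 0 0 0 0;1 0 0 0 0;1 0 0 0 0;1 0 0 0 0;1 0 0 0 0;1 0 0 -0.05 0;1 0 0 -0.1 0;1 0 0 -0.12 0;1 0 0 -0.12 0;1 0 0 -0.06 0", newtons=40)

```text
clock: 28.45
position: [0.6567, 0.0819, 0.2105]
ee_rot: [0.062, 0.998, 0.001, 0.002]
ft_force: [-0.2, 0.5, -0.5]
grip_width: 0.343
grasp_force: 40.3
```

```bash
python3 -c "
from h import *
go([.6212,-.2640,.2],87.3)"
```

```text
shift [-0.0185 -0.8691  0.0252] rows 5.57 spin -0.0244 rows 0.41 | yaw0 82.91 pos [0.6567 0.0819 0.2105]
```

Call:
arm_command(series="1 -0.002 -0.06 0 0;1 -0.003 -0.12 0 0;1 -0.003 -0.14 0 0;1 -0.003 -0.14 0 0;1 -0.003 -0.14 0 0;1 -0.003 -0.14 0 0;1 -0.002 -0.1 0 0;1 0 -0.029 0 -0.024;1 0 0 0 0;1 0 0 0 0")

```text
clock: 29.7
position: [0.6206, -0.2629, 0.2059]
ee_rot: [0.024, 1.0, 0.0, -0.0]
ft_force: [0.2, 0.6, 0.2]
grip_width: 0.341
grasp_force: 40.3
```

```bash
python3 -c "
from h import *
go([.6212,-.2640,.049],87.3)"
```

```text
shift [-0.0019 -0.0029  0.3921] rows 2.51 spin -0.0006 rows 0.01 | yaw0 87.2 pos [ 0.6206 -0.2629  0.2059]
```

Call:
arm_command(series="1 -0.002 -0.003 0.05 0;1 0 0 0.09 0;1 0 0 0.09 0;1 0 0 0.09 0;1 0 0 0.035 0;1 0 0 0.015 0;1 0 0 0.01 0;1 0 0 0.008 0;1 0 0 0 0;1 0 0 0 0")

```text
clock: 30.95
position: [0.6218, -0.2649, 0.0515]
ee_rot: [0.024, 1.0, -0.0, 0.0]
ft_force: [0.5, -0.2, -0.8]
grip_width: 0.344
grasp_force: 40.3
```

Call:
arm_command(series="1 0 0 0.003 0;1 0 0 0 0;0.56 0 0 0 0;0.56 0 0 0 0;0.56 0 0 0 0;0.56 0 0 -0.04 0;0.56 0 0 -0.1 0;0.56 0 0 -0.14 0;0.56 0 0 -0.14 0;0.56 0 0 -0.14 0")

```text
clock: 32.2
position: [0.6212, -0.265, 0.2772]
ee_rot: [0.024, 1.0, -0.0, 0.001]
ft_force: [0.8, 0.6, -0.7]
grip_width: 0.439
grasp_force: 0.0
```

```bash
python3 -c "
from h import *
go([.551,.2925,.36],95.7)"
```

```text
shift [ 0.2422  1.3836 -0.2076] rows 9.1 spin -0.047 rows 0.79 | yaw0 87.24 pos [ 0.6212 -0.265   0.2772]
```

Call:
arm_command(series="0 0 0 -0.1 0;0 0 0.05 -0.1 0;0 0.025 0.12 0 0;0 0.025 0.14 0 0;0 0.025 0.14 0 0;0 0.025 0.14 0 0;0 0.025 0.14 0 0;0 0.025 0.14 0 0;0 0.025 0.14 0 0;0 0.025 0.14 0 0")

```text
clock: 33.45
position: [0.5631, 0.1997, 0.3554]
ee_rot: [0.024, 1.0, 0.0, 0.001]
ft_force: [1.1, -0.4, 0.2]
grip_width: 0.997
grasp_force: 0.0
```

Call:
arm_command(series="0 0.025 0.14 0 0;0 0.017 0.09 0 0;0 0 0.003 0 -0.024;0 0 0 0 -0.023;0 0 0 0 0;0 0 0 0 0;0 0 0 0 0;0 0 0 0 0;0 0 0 0 0;0 0 0 0 0")

```text
clock: 34.7
position: [0.5513, 0.2923, 0.3539]
ee_rot: [-0.05, 0.999, 0.0, -0.0]
ft_force: [-0.3, 0.1, -0.2]
grip_width: 1.002
grasp_force: 0.0
```

Run:
```python
from h import *
go([.551,.2925,.36],95.7)
snap("wrist","pics/w9");snap("top","pics/t9")
a=cv2.imread("pics/t9.png");w=cv2.imread("pics/w9.png")
C=np.zeros((600,800,3),np.uint8);C[:420,:560]=w
C[:,560:]=cv2.resize(a[160:280,350:398],(240,600),interpolation=cv2.INTER_CUBIC)
C[420:600,:480]=cv2.resize(a[160:280,240:480],None,fx=2,fy=1.5)
cv2.imwrite("pics/m9.png",C)
```

```text
shift [ 0.0007  0.0005 -0.0153] rows 0.1 spin 0.0001 rows 0.0 | yaw0 95.71 pos [0.5513 0.2923 0.3539]
```

View pics/m9.png

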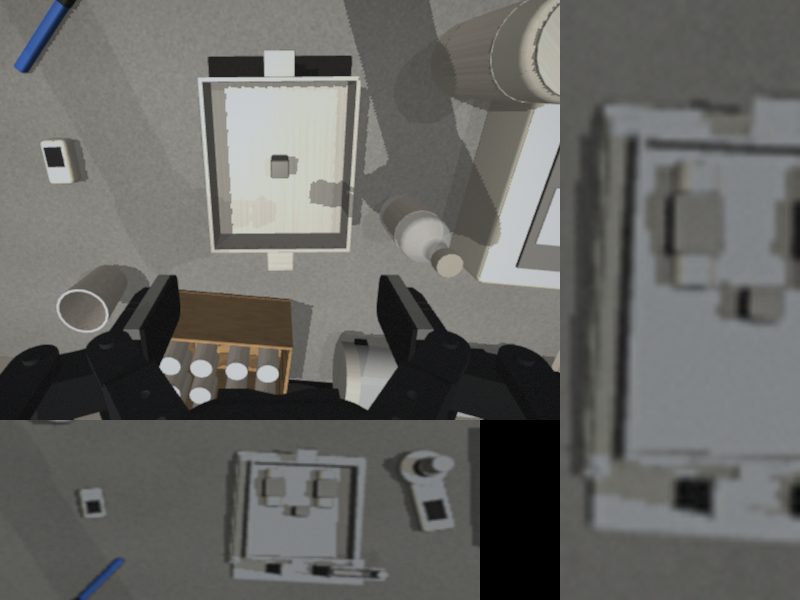

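Both heads lie flat in the docked tray, and no heads remain on the bench. The next tray's post top is at about (280,169) in the wrist view.

Run:
```python
from h import *
f="pics/w9"
c=np.array([onz(f,*p,.114) for p in[(198,77.5),(360,75.5),(350.5,251),(212,252.5)]]);print(c.round(4),c.mean(0))
for a,b in((0,3),(1,2)):
    d=c[b]-c[a];print(np.linalg.norm(d),np.degrees(np.arctan2(d[1],d[0])))
for a,b in((0,1),(3,2)):
    d=c[b]-c[a];print(np.linalg.norm(d),np.degrees(np.arctan2(-d[0],d[1])))
print("post",onz(f,280,169.5,.104),"tongues",onz(f,279.5,51,.114),onz(f,281,270,.114))
print(tri([(f,280,169.5),("pics/t9",240+300/2-.0,0)]) if 0 else "")
```

```text
[[0.4683 0.2058 0.114 ]
 [0.4508 0.3631 0.114 ]
 [0.6392 0.3854 0.114 ]
 [0.6568 0.2265 0.114 ]] [0.55378277 0.29521697 0.114     ]
0.18966463258054683 6.291413851594564
0.1896917242825551 6.751100881569527
0.15833318034649574 6.344298170185785
0.15985505217455814 6.3362726164675856
post [0.55403697 0.29512216 0.104     ] tongues [0.43676107 0.28268814 0.114     ] [0.67167934 0.30816304 0.114     ]
```

```bash
python3 -c "
from h import *
go([.5540,.2945,.0946],96.2)"
```

```text
shift [-0.0073  0.0047  0.6482] rows 4.16 spin -0.0027 rows 0.05 | yaw0 95.71 pos [0.5513 0.2923 0.3539]
```

Call:
arm_command(series="0 -0.007 0.005 0 -0.003;0 0 0 0.1 0;0 0 0 0.13 0;0 0 0 0.13 0;0 0 0 0.13 0;0 0 0 0.1 0;0 0 0 0.04 0;0 0 0 0.018 0;0 0 0 0 0;0 0 0 0 0")

```text
clock: 36.05
position: [0.5547, 0.295, 0.0962]
ee_rot: [-0.055, 0.999, 0.001, 0.001]
ft_force: [1.1, -0.2, 0.4]
grip_width: 1.0
grasp_force: 0.0
```

Call:
arm_command(series="1 0 0 0 0;1 0 0 0 0;1 0 0 0 0;1 0 0 0 0;1 0 0 0 0;1 0 0 0 0;1 0 0 0 0;1 0 0 0 0;1 0 0 0 0;1 0 0 0 0", newtons=80)

```text
clock: 37.3
position: [0.554, 0.2946, 0.095]
ee_rot: [-0.055, 0.999, 0.0, 0.0]
ft_force: [-1.6, -0.8, 6.0]
grip_width: 0.218
grasp_force: 79.2
```

Call:
arm_command(series="1 0 0 -0.02 0;1 0 0 -0.03 0;1 0 0 -0.05 0;1 0 0 -0.1 0;1 0 0 -0.12 0;1 0 0 -0.12 0;1 0 0 -0.1 0;1 0 0 -0.05 0;1 0 0 0 0;1 0 0 0 0")

```text
clock: 38.55
position: [0.5535, 0.2944, 0.3299]
ee_rot: [-0.055, 0.999, -0.0, -0.001]
ft_force: [0.3, 0.5, -6.0]
grip_width: 0.218
grasp_force: 78.7
```

Run:
```python
from h import *
o=manip.get_obs();print(o['grip_width'],o['ft_force'],o['torque'])
go([.5762,-.3026,.25],87.2)
snap("wrist","pics/w10")
```

```text
0.2183749618944918 [ 0.26929131  0.51995432 -5.95977509] [-0.00086164  0.03794671 -0.01763786]
shift [ 0.106  -1.4897  0.2005] rows 9.66 spin 0.0503 rows 0.85 | yaw0 96.25 pos [0.5535 0.2944 0.3299]
```

Call:
arm_command(series="1 0.002 -0.04 0 0;1 0.006 -0.09 0 0;1 0.009 -0.13 0 0;1 0.01 -0.14 0 0;1 0.01 -0.14 0 0;1 0.01 -0.14 0 0;1 0.01 -0.14 0 0;1 0.01 -0.14 0 0;1 0.01 -0.14 0 0;1 0.01 -0.14 0 0")

```text
clock: 39.85
position: [0.5722, -0.205, 0.3304]
ee_rot: [-0.054, 0.999, 0.0, -0.0]
ft_force: [1.5, -0.8, -4.3]
grip_width: 0.216
grasp_force: 78.6
```

Call:
arm_command(series="1 0.01 -0.13 0 0;1 0.006 -0.08 0 0;1 0.003 -0.04 0 0;1 0 0 0 0.025;1 0 0 0.06 0.025;1 0 0 0.06 0;1 0 0 0.06 0;1 0 0 0 0;1 0 0 0 0;1 0 0 0 0")

```text
clock: 41.1
position: [0.5771, -0.3027, 0.26]
ee_rot: [0.024, 1.0, -0.0, 0.001]
ft_force: [0.3, -0.3, -4.4]
grip_width: 0.22
grasp_force: 78.7
```

Run:
```python
from h import *
o=manip.get_obs();print(o['ft_force'])
go([.5762,-.3026,.125],87.2)
```

```text
[ 0.26748291 -0.34460833 -4.41184919]
shift [2.800e-03 2.000e-04 3.374e-01] rows 2.16 spin 0.0004 rows 0.01 | yaw0 87.26 pos [ 0.5771 -0.3027  0.26  ]
```

Call:
arm_command(series="1 0.003 0 0.05 0;1 0 0 0.09 0;1 0 0 0.09 0;1 0 0 0.08 0;1 0 0 0.03 0;1 0 0 0.015 0;1 0 0 0 0;1 0 0 0 0;1 0 0 0 0;1 0 0 0 0")

```text
clock: 42.35
position: [0.5757, -0.3025, 0.117]
ee_rot: [0.024, 1.0, -0.0, 0.0]
ft_force: [0.3, 0.2, -3.7]
grip_width: 0.218
grasp_force: 78.8
```

Run:
```python
from h import *
go([.5762,-.3026,.0987],87.2)
snap("wrist","pics/w11");snap("scene","pics/s11")
w=cv2.imread("pics/w11.png");C=np.zeros((600,800,3),np.uint8)
C[:240]=cv2.resize(w[:120,80:480],(800,240),interpolation=cv2.INTER_CUBIC)
b=cv2.imread("pics/s11.png");C[240:,:480]=cv2.resize(b[140:260,122:242],(480,360),interpolation=cv2.INTER_CUBIC)
a=b[120:280,330:440];C[240:,480:]=cv2.resize(a,(320,360),interpolation=cv2.INTER_CUBIC)
cv2.imwrite("pics/m11.png",C)
```

```text
shift [-0.0013 -0.0003  0.0458] rows 0.29 spin 0.0003 rows 0.01 | yaw0 87.26 pos [ 0.5757 -0.3025  0.117 ]
```

View pics/m11.png

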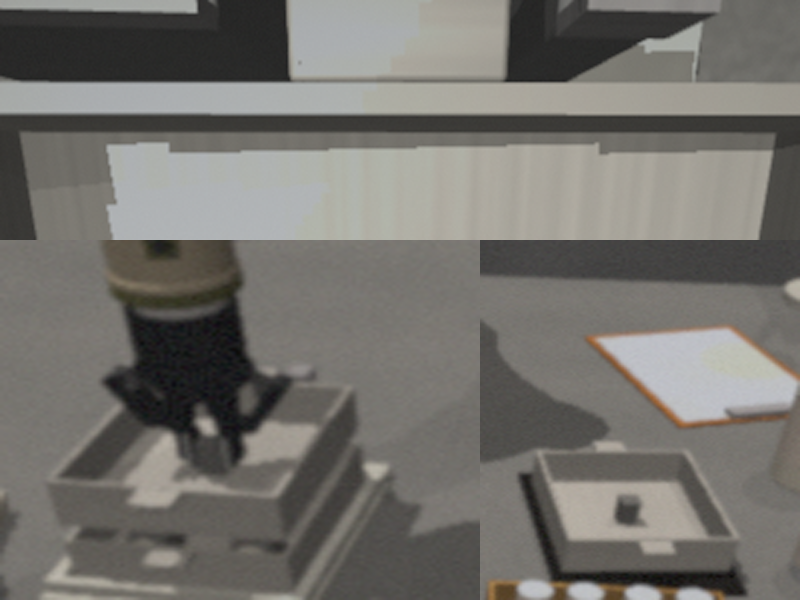

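Tray c stays on its mat, and tray b hangs 18 mm above its seat over the loaded tray. I'll compare the two trays' tongues.

Run:
```python
from h import *
np.set_printoptions(precision=4,suppress=True)
def loc(p,c=(.5745,-.3005),yaw=-2.7):
    a=np.radians(yaw);d=p[:2]-np.array(c);return np.array([np.cos(a)*d[0]+np.sin(a)*d[1],-np.sin(a)*d[0]+np.cos(a)*d[1]])
S=lambda u,v,z:loc(onz("pics/s11",122+u/4-.4,140+(v-240)/3-.33,z))
print("b tongue",S(131,503,.1364),S(170,505,.1364)," a tongue",S(146,564,.068),S(185,566,.068))
print("b rim fr,fl,nl",S(52,484,.1364),S(278,499,.1364),S(356,388,.1364)," a rim",S(68,540,.068),S(290,552,.068),S(362,452,.068))
W=lambda u,v,z:loc(onz("pics/w11",80+u/2-.25,v/2-.25,z))
print("tongue b",W(289,50,.1364),W(507,50,.1364),"rim",W(400,82,.1364))
print("barrel end top edge",W(216,25,.12),"keeper top inner",W(583,10,.139),W(545,35,.12))
w="pics/w6";f=lambda u,v:loc(onz(w,u*.7-.15,v*.7-.15,.068))
print("a from w6 far tongue",f(213,378),f(249,376),"near tongue",f(190,104),f(221,104))
```

```text
b tongue [ 0.1202 -0.0118] [0.1192 0.0143]  a tongue [ 0.1202 -0.0126] [0.119  0.0144]
b rim fr,fl,nl [ 0.1008 -0.0739] [0.1003 0.0809] [-0.0887  0.0825]  a rim [ 0.0946 -0.0783] [0.0891 0.0783] [-0.0764  0.0848]
tongue b [-0.0974 -0.016 ] [-0.0973  0.0131] rim [-0.0935 -0.0012]
barrel end top edge [-0.1033 -0.0292] keeper top inner [-0.1015  0.0223] [-0.1018  0.0212]
a from w6 far tongue [ 0.119  -0.0167] [0.1173 0.0136] near tongue [-0.0953 -0.006 ] [-0.0952  0.0156]
```

Call:
arm_command(series="1 -0.001 0 0.01 0;1 0 0 0.01 0;1 0 0 0.008 0;1 0 0 0.006 0;1 0 0 0.004 0;1 0 0 0.004 0;1 0 0 0.003 0;1 0 0 0 0;1 0 0 0 0;1 0 0 0 0")

```text
clock: 43.7
position: [0.576, -0.3025, 0.099]
ee_rot: [0.024, 1.0, 0.0, 0.0]
ft_force: [-4.5, 2.6, 4.2]
grip_width: 0.215
grasp_force: 79.9
```

Run:
```python
from h import *
o=manip.get_obs();print(o["ft_force"],o["torque"],o["position"])
```

```text
[-4.48121999  2.55789928  4.24857852] [0.45170597 0.68079418 0.04473584] [ 0.5759698  -0.30249109  0.09904494]
```

Call:
arm_command(series="0 0 0 0 0;0 0 0 0 0;0 0 0 0 0;0 0 0 0 0;0 0 0 0 0;0 0 0 -0.05 0;0 0 0 -0.12 0;0 0 0 -0.15 0;0 0 0 -0.06 0;0 0 0 0 0")

```text
clock: 44.95
position: [0.5766, -0.3033, 0.2543]
ee_rot: [0.024, 1.0, -0.001, 0.002]
ft_force: [-0.9, -0.1, 0.1]
grip_width: 1.0
grasp_force: 0.0
```

Run:
```python
from h import *
o=manip.get_obs();print(o["joint_pos"])
go([.46,-.365,.27],87.2)
```

```text
[-0.10892843  0.45370439  0.73296913  1.41612314 -0.30437502  1.38150513
  2.15151831]
shift [ 0.2836 -0.1682 -0.0403] rows 2.13 spin 0.0002 rows 0.0 | yaw0 87.24 pos [ 0.5766 -0.3033  0.2543]
```

Call:
arm_command(series="0.5 0.07 -0.042 -0.02 0;0.5 0.07 -0.042 -0.02 0;0.5 0.07 -0.042 0 0;0.5 0.07 -0.042 0 0;0.5 0 0 0 0;0.5 0 0 0 0;0.5 0 0 0 0;0.5 0 0 0 0;0.5 0 0 0 0;0.5 0 0 0 0")

```text
clock: 46.2
position: [0.4609, -0.3641, 0.2666]
ee_rot: [0.024, 1.0, 0.0, -0.0]
ft_force: [-0.6, 0.2, -0.2]
grip_width: 0.5
grasp_force: 0.0
```

Run:
```python
from h import *
go([.4536,-.384,.155],87.2)
snap("wrist","pics/w12");snap("scene","pics/s12");snap("top","pics/t12")
print(proj("pics/w12",[.4536,-.3845,.169]))
w=cv2.imread("pics/w12.png");C=np.zeros((600,800,3),np.uint8);C[:420,:560]=w
b=cv2.imread("pics/s12.png");C[:420,560:]=cv2.resize(b[150:255,125:185],(240,420),interpolation=cv2.INTER_CUBIC)
C[420:,:480]=cv2.resize(b[170:260,122:242],(480,180),interpolation=cv2.INTER_CUBIC)
cv2.imwrite("pics/m12.png",C)
```

```text
shift [ 0.0159 -0.0505  0.279 ] rows 1.82 spin 0.0004 rows 0.01 | yaw0 87.27 pos [ 0.4609 -0.3641  0.2666]
[246.75050119 207.22659273]
```

View pics/m12.png

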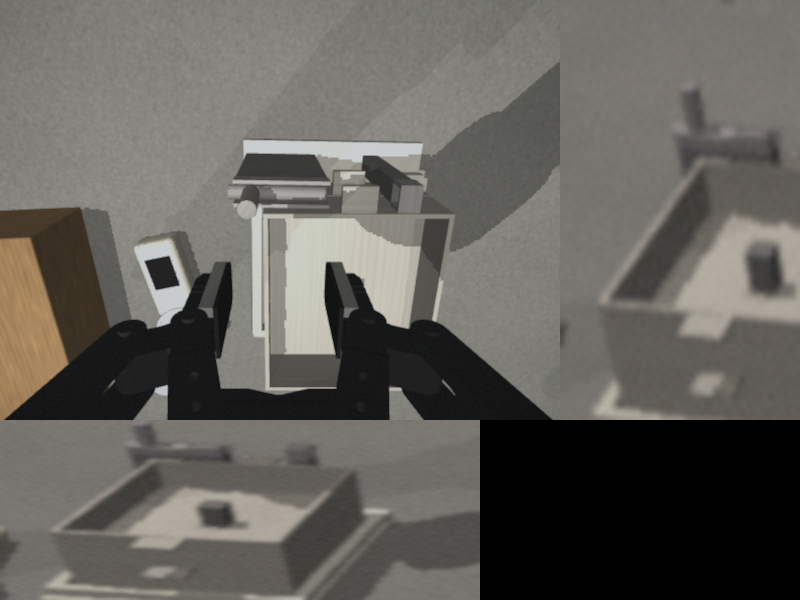

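The knob top is at (247,209), within 2 px of the prediction, and the cover sits flat. I'll grip the knob.

Call:
arm_command(series="0.5 0.014 -0.051 0 0;0.5 0 0 0 0;0.5 0 0 0.08 0;0.5 0 0 0.1 0;0.5 0 0 0.06 0;0.5 0 0 0.036 0;0.5 0 0 0 0;0.5 0 0 0 0;1 0 0 0 0;1 0 0 0 0", newtons=30)

```text
clock: 47.6
position: [0.4546, -0.3846, 0.1571]
ee_rot: [0.024, 1.0, -0.0, 0.001]
ft_force: [-0.2, 0.8, 3.0]
grip_width: 0.156
grasp_force: 29.2
```

Call:
arm_command(series="1 0 0 0 0;1 0 0 0 0;1 0 0 0 0;1 0 0 0 0;1 0 0 0 0;1 0 0 0 0;1 0 0 0 0;1 0 0 0 0;1 0 0 0 0;1 0 0 0 0")

```text
clock: 48.85
position: [0.4546, -0.3846, 0.1571]
ee_rot: [0.024, 1.0, -0.0, 0.001]
ft_force: [-1.1, 0.9, 5.0]
grip_width: 0.151
grasp_force: 29.2
```

Call:
arm_command(series="1 0 0.01 0 0;1 0 0.02 0 0;1 0 0.025 0 0;1 0 0.025 0 0;1 0 0.025 0 0;1 0 0.025 0 0;1 0 0.015 0 0;1 0 0.01 0 0;1 0 0 0 0;1 0 0 0 0")

```text
clock: 50.1
position: [0.4585, -0.324, 0.1571]
ee_rot: [0.024, 1.0, -0.002, 0.002]
ft_force: [7.6, -11.4, -1.0]
grip_width: 0.155
grasp_force: 29.7
```

Call:
arm_command(series="1 0 0.003 0 0;1 0 0.003 0 0;1 0 0.002 0 0;1 0 0.002 0 0;1 0 0 0 0;1 0 0 0 0;1 0 0 0 0;1 0 0 0 0;1 0 0 0 0;1 0 0 0 0")

```text
clock: 51.35
position: [0.4584, -0.3236, 0.1572]
ee_rot: [0.025, 1.0, -0.005, 0.003]
ft_force: [13.6, -27.1, -11.7]
grip_width: 0.151
grasp_force: 29.4
```

Call:
arm_command(series="1 -0.005 0 0 0;1 0 0 0 0;1 -0.003 0 0 0;1 0 0 0 0;1 0 0 0 0;1 0 0.003 0 0;1 0 0 0 0;1 0 0 0 0;1 0 0 0 0;1 0 0 0 0")

```text
clock: 52.6
position: [0.4587, -0.3236, 0.1571]
ee_rot: [0.027, 1.0, -0.005, 0.0]
ft_force: [-1.3, -26.7, -3.4]
grip_width: 0.151
grasp_force: 30.3
```

Run:
```python
from h import *
snap("wrist","pics/w13");snap("scene","pics/s13");snap("top","pics/t13")
o=manip.get_obs();print(o["position"],o["ft_force"],o["torque"],o["ee_rot"])
```

```text
[ 0.45865336 -0.323644    0.15710319] [ -2.00224253 -25.58540361  -2.30508563] [-5.37829626  0.16096918  0.10670496] [ 2.66453466e-02  9.99633222e-01 -4.82464212e-03  4.12896564e-04]
```

Call:
arm_command(series="1 0 -0.006 0 0;0.5 0 0 0 0;0.5 0 0 0 0;0.5 0 0 0 0;0.5 0 0 -0.04 0;0.5 0 0 -0.1 0;0.5 0 0 -0.1 0;0.5 0 -0.04 -0.03 0;0.5 0 -0.06 0 0;0.5 0 0 0 0")

```text
clock: 54.0
position: [0.458, -0.3613, 0.2654]
ee_rot: [0.025, 1.0, -0.001, 0.0]
ft_force: [-0.2, -0.1, -0.3]
grip_width: 0.498
grasp_force: 0.0
```

Run:
```python
from h import *
print(manip.get_obs()["position"])
snap("wrist","pics/w14");snap("scene","pics/s14");snap("top","pics/t14")
pr=proj("pics/w14",[.4585,-.3225,.169]);print(pr,proj("pics/s14",[.4585,-.3225,.169]))
w=cv2.imread("pics/w14.png");C=np.zeros((600,800,3),np.uint8);
x,y=[int(max(t,h)) for t,h in zip(pr,(90,65))]
print("crop",x-90,y-65)
C[:520,:720]=cv2.resize(w[y-65:y+65,x-90:x+90],(720,520),interpolation=cv2.INTER_CUBIC)
b=cv2.imread("pics/s14.png");C[440:,560:]=cv2.resize(b[160:220,140:230],(240,160),interpolation=cv2.INTER_CUBIC)
cv2.imwrite("pics/m14.png",C)
```

```text
[ 0.45797279 -0.3612646   0.26537548]
[335.41729925 214.61965274] [176.49139785 172.41974375]
crop 245 149
```

View pics/m14.png

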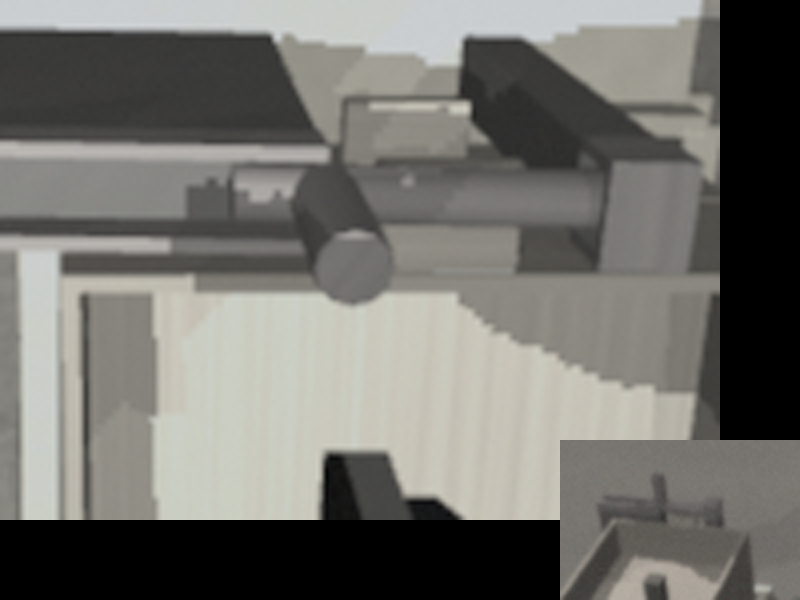

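Run:
```python
from h import *
def circ(fn,u,v):
    return onz(fn,u,v,.169)
a=circ("pics/w12",247,209.5);b=circ("pics/w14",333.0,215.8);print(a,b,np.linalg.norm(b-a))
# template/shape check: knob disc centroid by gray level around it
for fn,(u,v) in(("pics/w12",(247,209)),("pics/w14",(333,216))):
    im=cv2.cvtColor(cv2.imread(fn+".png"),cv2.COLOR_BGR2GRAY)
    g=cv2.resize(im[v-16:v+17,u-16:u+17],None,fx=4,fy=4,interpolation=cv2.INTER_CUBIC)
    c=cv2.HoughCircles(cv2.GaussianBlur(g,(5,5),1),cv2.HOUGH_GRADIENT,1,200,param1=80,param2=8,minRadius=34,maxRadius=50)
    if c is not None:
        x,y,r=c[0,0];U,V=u-16+x/4-.375,v-16+y/4-.375;print(fn,U,V,r/4,onz(fn,U,V,.169))
# slot / barrel ends & keeper in w14 at bolt height ~.127
K=lambda cx,cy,z:onz("pics/w14",245+cx/4-.4,149+cy/4-.4,z)
print("tail",K(232,195,.127),"keeper face",K(605,195,.127),"keeper top",K(612,215,.139),K(700,215,.139),"barrel top end",K(328,150,.12))
go([.4546,-.3236,.157],87.2)
```

```text
[ 0.45522227 -0.38445752  0.169     ] [ 0.45926569 -0.32412226  0.169     ] 0.060470588430635096
pics/w12 245.75 211.0 11.15 [ 0.45625036 -0.38538083  0.169     ]
pics/w14 332.75 215.5 9.425 [ 0.45904135 -0.3242903   0.169     ]
tail [ 0.45864106 -0.34176598  0.127     ] keeper face [ 0.46237354 -0.26846058  0.127     ] keeper top [ 0.46240553 -0.27096392  0.139     ] [ 0.4632497  -0.25438322  0.139     ] barrel top end [ 0.45242597 -0.32193668  0.12      ]
shift [0.0148 0.0878 0.2689] rows 1.82 spin 0.0005 rows 0.01 | yaw0 87.28 pos [ 0.4588 -0.359   0.2646]
```

The bolt has crossed the tongue into the keeper, but I measured 61 mm of travel, not 64. I'll grip again and press harder, to tell a hard stop from a jam.

Call:
arm_command(series="0.5 -0.002 0.09 0 0;0.5 0 0 0 0;0.5 0 0 0.08 0;0.5 0 0 0.1 0;0.5 0 0 0.06 0;0.5 0 0 0.03 0;0.5 0 0 0 0;1 0 0 0 0;1 0 0 0 0;1 0 0 0 0", newtons=60)

```text
clock: 55.4
position: [0.4617, -0.3243, 0.1574]
ee_rot: [0.024, 1.0, -0.0, 0.001]
ft_force: [-0.4, 0.4, 6.8]
grip_width: 0.141
grasp_force: 58.4
```

Call:
arm_command(series="1 0 0 0 0;1 0 0.004 0 0;1 0 0.004 0 0;1 0 0.004 0 0;1 0 0.004 0 0;1 0 0.004 0 0;1 0 0.004 0 0;1 0 0 0 0;1 0 0 0 0;1 0 0 0 0")

```text
clock: 56.65
position: [0.4615, -0.3235, 0.1577]
ee_rot: [0.027, 1.0, -0.008, 0.003]
ft_force: [11.2, -39.7, -19.8]
grip_width: 0.142
grasp_force: 58.6
```

Call:
arm_command(series="1 0 -0.02 0 0;0.5 0 0 0 0;0.5 0 0 0 0;0.5 0 0 0 0;0.5 0 0 -0.06 0;0.5 0 0 -0.07 0;1 0 -0.12 0 0;1 0 0 0 0;1 0 0 0 0;1 0 0 0.04 0")

```text
clock: 57.9
position: [0.4599, -0.3694, 0.1923]
ee_rot: [0.023, 1.0, 0.0, 0.001]
ft_force: [0.2, -0.3, -0.1]
grip_width: -0.001
grasp_force: 0.0
```

Run:
```python
from h import *
go([.459,-.350,.162],87.2)
```

```text
shift [0.0045 0.0482 0.0757] rows 0.58 spin 0.0008 rows 0.01 | yaw0 87.34 pos [ 0.4599 -0.3694  0.1923]
```

Call:
arm_command(series="1 0.004 0 0.04 0;1 0 0 0.035 0;1 0 0.02 0 0;1 0 0.02 0 0;1 0 0.01 0 0;1 0 0.01 0 0;1 0 0.005 0 0;1 0 0.005 0 0;1 0 0 0 0;1 0 0 0 0")

```text
clock: 59.15
position: [0.4587, -0.3445, 0.1629]
ee_rot: [0.025, 1.0, -0.002, 0.001]
ft_force: [3.1, -9.1, -4.0]
grip_width: -0.0
grasp_force: 4.7
```

Call:
arm_command(series="1 0 0.005 0 0;1 0 0.005 0 0;1 0 0.005 0 0;1 0 0 0 0;1 0 0 0 0;1 0 0 0 0;1 0 0 0 0;1 0 0 0 0;1 0 0 0 0;1 0 0 0 0")

```text
clock: 60.4
position: [0.4585, -0.3436, 0.1633]
ee_rot: [0.027, 1.0, -0.006, 0.002]
ft_force: [8.9, -31.9, -16.1]
grip_width: -0.0
grasp_force: 15.2
```

Both ways of pushing stop at the same place with 32–40 N and no travel, so the bolt is at its end stop. I'll retreat and check the final state.

Call:
arm_command(series="1 0 -0.02 0 0;1 0 -0.04 0 0;1 0 0 -0.08 0;1 0 0 -0.12 0;1 0 0 -0.12 0;1 0 0.08 -0.03 0;1 0 0.14 0 0;1 0 0.14 0 0;1 0 0.14 0 0;1 0 0.14 0 0")

```text
clock: 61.65
position: [0.4699, -0.1027, 0.3026]
ee_rot: [0.024, 1.0, 0.0, 0.0]
ft_force: [0.7, 0.8, 1.0]
grip_width: -0.001
grasp_force: 0.0
```

Call:
arm_command(series="1 0 0 0 0;1 0 0 0 0;1 0 0 0 0;1 0 0 0 0;1 0 0 0 0;1 0 0 0 0;1 0 0 0 0;1 0 0 0 0;1 0 0 0 0;1 0 0 0 0")

```text
clock: 62.9
position: [0.4701, -0.1043, 0.3023]
ee_rot: [0.024, 1.0, 0.0, 0.0]
ft_force: [-0.1, -0.4, 0.3]
grip_width: -0.003
grasp_force: 0.0
```

Run:
```python
from h import *
o=manip.get_obs();print(o["position"],o["ft_force"])
snap("scene","pics/s15");snap("top","pics/t15")
# compare with the after-first-push images and the pre-task bystanders
for a,b,box in(("s14","s15",(150,210,140,235)),("t14","t15",(170,280,330,470)),("top0","t15",(120,300,60,480))):
    A=cv2.imread(f"pics/{a}.png").astype(int);B=cv2.imread(f"pics/{b}.png").astype(int)
    d=np.abs(A-B).max(2)[box[0]:box[1],box[2]:box[3]]>35
    n,l,st,ce=cv2.connectedComponentsWithStats(d.astype(np.uint8))
    print(a,b,[(int(st[i,4]),(ce[i]+[box[2],box[0]]).round().tolist()) for i in range(1,n) if st[i,4]>25])
# 60 mm check: knob top by triangulation, scene template match from s14
A=cv2.imread("pics/s14.png");B=cv2.imread("pics/s15.png")
u,v=(int(t) for t in proj("pics/s14",[.459,-.324,.165]))
r=cv2.matchTemplate(B[v-20:v+20,u-20:u+20],A[v-8:v+9,u-6:u+7],cv2.TM_CCOEFF_NORMED);_,m,_,p=cv2.minMaxLoc(r);print("knob shift px",p[0]-14,p[1]-12,m)
```

```text
[ 0.4700901  -0.10433179  0.30228701] [-0.08296211 -0.40985948  0.3323055 ]
s14 s15 [(42, [194.0, 208.0])]
t14 t15 [(114, [371.0, 253.0]), (1216, [444.0, 260.0]), (59, [331.0, 255.0]), (43, [385.0, 247.0]), (132, [335.0, 260.0]), (46, [363.0, 247.0]), (325, [346.0, 256.0]), (55, [394.0, 254.0]), (128, [382.0, 260.0]), (50, [462.0, 268.0]), (34, [464.0, 274.0]), (36, [378.0, 274.0])]
top0 t15 [(57, [397.0, 180.0]), (416, [195.0, 207.0]), (876, [367.0, 233.0]), (324, [414.0, 213.0]), (39, [414.0, 209.0]), (270, [166.0, 220.0]), (208, [155.0, 229.0]), (102, [206.0, 225.0]), (149, [350.0, 220.0]), (27, [259.0, 202.0]), (50, [390.0, 220.0]), (39, [178.0, 226.0]), (26, [189.0, 227.0]), (26, [308.0, 231.0]), (26, [304.0, 240.0]), (417, [320.0, 263.0]), (253, [351.0, 263.0]), (101, [328.0, 276.0]), (97, [333.0, 276.0]), (45, [398.0, 259.0]), (27, [204.0, 259.0]), (93, [177.0, 265.0]), (26, [426.0, 262.0]), (81, [372.0, 283.0]), (76, [377.0, 283.0]), (237, [354.0, 291.0])]
knob shift px 0 1 0.9058534502983093
```

```bash
python3 -c "
from workcell import manip
print(manip.hand_in())"
```

```text
the job is handed in; nothing more can be done
None
```

I handed in the job: tray a is docked with both heads flat on its floor, tray b is stacked on it as the cover, and the bolt is pushed to a hard stop in the keeper. I measured about 61 mm of bolt travel against the stated 64 mm; it moved no further at up to 40 N, so I took that stop as fully home, and hand-in returned no verdict.

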